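# Screw the priming cap onto a portable pump

### The job

Take the black dust cover off the pump's filler neck and stand it upright in the empty half of the blue tray. Then set the orange cap level on top of the neck thread with its grip bar off the yellow marks, turn it backward (counter-clockwise) until it drops into the thread start there, and screw it forward down to the flange until it stops with its bar at the green marks. Never force or tilt the cap on the neck, leave the other things where they are, and let go at the end.

Things in the scene. Friction and masses are not known exactly. Their poses are not given: they have to be found in the camera images.
- pump: portable pump fixed on the bench, 375 mm long. Origin on the bench straight under the axis of its upright filler neck; x points to the motor. The flat flange round the neck is 150 mm up and 98 mm across, with two yellow (entry) and two green (home) marks on its rim. A discharge pipe, 52 mm wide and 201 mm high, stands 122 mm from the neck axis along +x, and behind it a carrying handle 183 mm high.
- neck (a point): point on the neck axis in the plane of the crown (top of the thread), 173.5 mm above the bench, 23.5 mm above the flange; a cone stands 9 mm above it. The two-start outside thread is 58 mm across. A cap resting on the flat crown slides round level, until a red tooth (7 mm high, at each slot's counter-clockwise side) stops it clockwise, or, counter-clockwise, it drops 14 mm into a slot.
- entry_mark (a point): middle of one entry slot (40 degrees wide; the other is opposite, the crown fills the rest), 32 mm from the neck axis at 40 degrees counter-clockwise of the pump's x axis, 14 mm below the crown: a lug that has dropped in stands here. Clockwise from here the cap sinks 30 mm a turn with about 3.5 mm of up-down play, meets the flange after about 110 degrees and a dead stop at about 138. Yellow marks lie this way.
- home_mark (a point): point on the flange, 32 mm from the neck axis, 136 degrees clockwise of the entry mark, where a lug stands when the cap is home; the green marks lie in this direction and the opposite one.
- cap_mid (a point): centre, half-way up, of the loose orange cap: 70 mm across, 74 high, 0.15 to 0.28 kg, standing upright on the 6 mm black mat. z up, x along its grip bar. The bar is 66 mm long, 18 wide, from 41 to 74 mm above the cap's foot, with white ends. The skirt is open below, 65 mm wide and 35 deep inside. Half a turn makes no difference.
- cap_foot (a point): centre of the cap's lower edge, 37 mm below its middle; same axes. Let go half-way down the thread, the cap may lean by some 10 degrees about the lugs; grasping the bar levels it. On the crown it is level with the neck point; home, it is 23.5 mm below.
- cap_a (a point): one of two lugs (10 mm wide, 6 high, reaching in to 24 mm from the axis) inside the skirt at its lower edge, straight under the bar's +x end; the point is 32 mm from the cap's axis. A white stripe marks it outside.
- cap_b (a point): lug under the bar's other end, opposite.
- cover_mid (a point): centre, half-way up, of the loose black dust cover that stands over the neck on the flange: an upside-down cup 73 mm across and 44 mm high with a round knob on top, 26 mm across, from 44 to 74 mm above its foot; open below and 40 mm deep inside, 70 g. Middle 37 mm above its foot, z up.
- tray: open blue tray fixed to the bench, 260 mm along its x, 150 mm along its y, 35 mm high, walls and floor about 4 mm; origin in the middle of its underside. A spare filter lies in its -x half; its +x half is empty.
- filter: spare grey filter, 77 mm across and 44 mm high, in the -x half of the tray; leave it alone. Origin at its foot.
- canister: green canister, 68 mm across and 67 mm high, on the mat beside the cap; leave it alone. Origin at its foot. The cap, canister and coupling stand in a row in any order, about 108 mm apart.
- coupling: brass hose coupling, 74 mm across and 65 mm high, on the mat; leave it alone. Origin at its foot.
- torch: black and yellow torch 160 mm long, 48 mm high, lying before the pump; leave it alone. Origin under its middle.
- spanner: steel spanner 180 mm long lying flat before the pump; leave it alone.
There are look-alikes about, which are no part of the job. What is shaped like the part that bears cover_mid but pink or purple is not meant.

How it is judged:
By the outcome, as a careful person would: the job done as asked, in the order asked, and still so for the second after the job is handed in, with the robot touching nothing.
It also fails if it takes over 72 s, if anything falls off the work surface, if the arm or the gripper's body presses on something with over 40 N, if the wrist force passes 120 N, or if a joint passes its speed limit or range.

### The arm

A 6-joint arm with a two-finger parallel gripper is mounted at the origin on the work surface. World frame = base frame: x ahead of the robot, y to its left, z up, the work surface at z = 0. Lengths are in m, angles in rad, forces in N, time in s.
With the tool pointing down it reaches from about 0.35 to 0.775 m from the base axis. Payload 7.3 kg.
Tool frame: the origin (TCP) lies at the very end of the fingers, on their centre line; the grasp point (between the pads) lies 19 mm behind it; z points along the fingers, y is the direction in which the jaws open and shut (so a half turn about z gives the same grasp; the last joint's range is limited). The gripper opens to 92 mm and grips with 3 to 60 N. Pads are 19 mm wide; open, the fingers measure 130 mm over their backs; the gripper's body (75 mm by 190 mm) begins 47 mm behind the grasp point.
Start: joints at [1.016, 0.342, 1.524, -0, 1.275, -0.146], TCP at [0.209, 0.482, 0.227] pointing down, gripper open.
Joint ranges: [-2.53, 2.53], [-0.77, 2.02], [0.04, 2.7], [-1, 4.14], [0.28, 2.66], [-3.11, 3.11]. Speed limits (rad/s): [2.57, 2.57, 3.14, 3.14, 3.14, 3.14].

### API

Orientations are given as [roll, pitch, yaw] about the fixed x, y, z axes, in that order (R = Rz(yaw) Ry(pitch) Rx(roll)).
In Python, from cell import robot gives the robot as it stands.
- The arm moves only by the tool apply_moves, never from a script. Its argument "plan" is a list of rows, each an object of numbers: "tx", "ty", "tz": the shift along the tool's x, y, z in m; "yaw": the turn about the tool's z in rad; "grip": the opening, from -1 (shut) to 1 (fully open), so that 0 is half open. In form: [{"tx": .., "ty": .., "tz": .., "yaw": .., "grip": ..}, ...]. A call has 1 to 8 rows; each row is the pose to reach, as a shift and turn from the pose commanded when the call began, along the tool's axes at that moment; what a row does not reach only later rows make up. A row lasts 1/8 s, in which the tool goes at most 62.5 mm and 10.7 degrees, less where a joint would pass 70% of its speed; a pose out of reach is approached as far as the arm can. A call with a gripper value outside its range is refused whole. The fingers move at their own pace and stop on an object; "force" is the grip in N (left out, the last holds). Time passes only in rows, so rows that repeat a pose let the fingers close. It gives the time, the measured TCP pose, the force and the opening at its end, in the units of the state.
- robot.observe(): the state, without advancing time (a new reading comes with each control period).
- robot.read_camera(name): name is "scene" or "top" or "wrist"; returns (picture, depth): 400x640x3 uint8, red, green, blue; 400x640 float32, m along the optical axis (not along the pixel's ray), 0 where there is no reading.
- robot.get_calibration(name): a dict with "camera_matrix" (3x3 intrinsics, pixels), "R" (3x3) and "t" (3): a world point X has camera coordinates R X + t. Camera axes: x right, y down, z forward; pixel columns grow to the right and rows downward; lengths in m; the calibration is good to about 2 mm. A picture is of the moment at which its call begins: read the wrist's pose just before it. get_calibration takes no time and is no camera call; for the wrist camera it gives the pose at the moment of the call.
- robot.hand_in(): hands the job in, once; it reports no verdict.
Trained networks look in the newest picture that a camera, given by its name, has taken for a name from the list of things; names that differ only in an ending like _2 or _b are one class to them, and where a whole thing is asked for, a point or a joint stands for the part that bears it (a point fixed in the world has none). Each returns a list of dicts, best first, with "confidence" (0 to 1); they miss things now and then, are a little off and sometimes report something else, mostly with a low value. They report only what shows in the picture. A call takes as long as a camera call. They do not tell look-alikes from the thing itself.
- robot.outline_of(label, camera): "region" (400x640 bool, what is visible of it) and "pixel" ([row, column] in pixels, amid what is visible of it).
- robot.tip_of(label, camera): "pixel" ([row, column] in pixels: a listed point, or the origin of a listed thing).
The state is a dict: "time": time; "qpos": joint angles; "qvel": joint speeds; "joint_efforts": joint torques, N m; "tool_pos": TCP position; "tool_rot": TCP orientation; "contact_force": force on the tool from outside, world axes, zero at the start; "torque": the same for the moment, N m; "opening": finger opening in m.
Only numpy, scipy, OpenCV 4.12 (cv2) and the standard library are available. Lean on these libraries where they do the work, as an engineer would, in place of code of your own. Each camera call takes 0.05 s, during which the arm holds its last target.

## Working session

There is one attempt and no reset: what is moved stays moved. The work goes in short steps, Python scripts to look and compute and a tool call to move; the robot and the scene stay as the last step left them, time stands still between calls to the robot, and variables do not carry over. Pictures are saved under pics/ and viewed, and the job is handed in when it is done.

Besides the shell and the picture viewer there is one more tool, called after "Emit:" as name([rows], argument=value, ...), one row to a line, values as JSON. apply_moves: Moves the arm, as the interface text tells. Its arguments: {"type":"object","properties":{"plan":{"type":"array","items":{"type":"object","properties":{"tx":{"type":"number"},"ty":{"type":"number"},"tz":{"type":"number"},"yaw":{"type":"number"},"grip":{"type":"number"}}}},"force":{"type":"number"}},"required":["plan"]}

```bash
ls; mkdir -p pics
cat > h.py <<'E'
import numpy as np, cv2
from cell import robot
def snap(name,fn):
    im,d=robot.read_camera(name); c=robot.get_calibration(name)
    cv2.imwrite('pics/'+fn+'.png',im[:,:,::-1]); np.savez('pics/'+fn+'.npz',im=im,d=d,K=c['camera_matrix'],R=c['R'],t=c['t'])
    return im,d,c
def w(c,d,r,col):
    K=np.array(c['camera_matrix']);z=d[int(r),int(col)]
    p=np.array([(col-K[0,2])/K[0,0]*z,(r-K[1,2])/K[1,1]*z,z]); return np.array(c['R']).T@(p-np.array(c['t']))
def cloud(c,d):
    K=np.array(c['camera_matrix']);v,u=np.mgrid[0:400,0:640]
    P=np.stack([(u-K[0,2])/K[0,0]*d,(v-K[1,2])/K[1,1]*d,d],-1); return (P-np.array(c['t']))@np.array(c['R'])
def atz(c,r,col,z):
    K=np.array(c['camera_matrix']);R=np.array(c['R']);t=np.array(c['t'])
    o=-R.T@t; v=R.T@np.array([(col-K[0,2])/K[0,0],(r-K[1,2])/K[1,1],1]); return o+v*(z-o[2])/v[2]
def proj(c,X):
    K=np.array(c['camera_matrix']);p=K@(np.array(c['R'])@np.array(X)+np.array(c['t']));return p[1]/p[2],p[0]/p[2]
E
python3 - <<'E'
from h import *
for n in ['scene','top','wrist']:
    snap(n,n+'0')
s=robot.observe(); print(s)
E
```

```text
pics
{'time': 0.15, 'qpos': array([ 1.01601670e+00,  3.42570872e-01,  1.52475453e+00, -2.77655349e-05,
        1.27538193e+00, -1.45975505e-01]), 'qvel': array([ 0.00077616, -0.00296121, -0.00466572,  0.000198  , -0.00156809,
        0.0018755 ]), 'joint_efforts': array([ 1.08830751e-03, -4.31469977e+01, -2.44352567e+01,  7.18676881e-02,
        5.37409040e-02, -7.38330664e-05]), 'tool_pos': array([0.20851992, 0.48150745, 0.22621538]), 'tool_rot': array([-3.14048596e+00, -1.35867539e-04,  2.73279655e+00]), 'contact_force': array([-0.81396457,  0.32039954,  0.45927352]), 'torque': array([-0.0104108 ,  0.05615984,  0.00573194]), 'opening': 0.09164063836879732}
```

View pics/scene0.png

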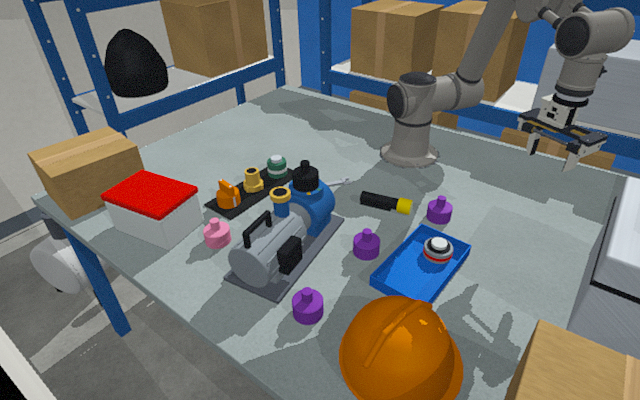

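View pics/top0.png

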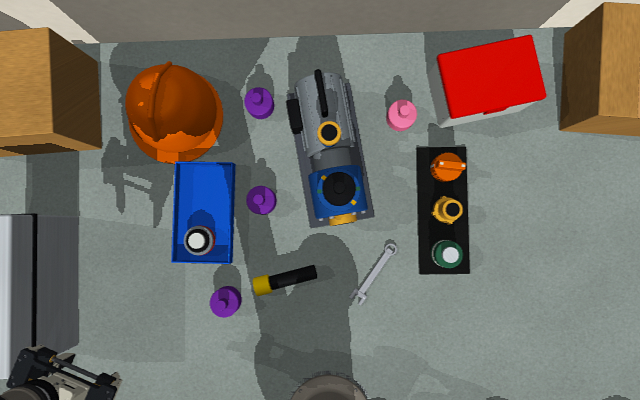

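View pics/wrist0.png

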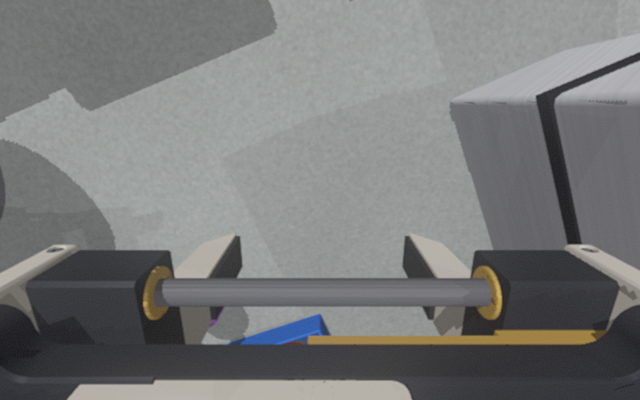

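The top view shows the cover on the neck at (row 187, col 340), the orange cap at (166, 448), coupling at (209, 447), canister at (254, 447), the tray at (212, 204) with the filter at (240, 199), so its upper half is empty. Now I'll measure.

Run:
```python
from h import *
im,d,c=snap('top','top1')
P=cloud(c,d)
for r,col in [(187,340),(187,350),(166,448),(160,448),(166,460),(209,447),(254,447),(240,199),(195,204),(190,320)]: print((r,col),P[r,col].round(4))
for n in ['cover_mid','cap_mid','neck','home_mark','entry_mark','tray','pump','cap_a']:
    for cam in ['top']:
        for q in robot.tip_of(n,cam)[:4]:
            print(n,np.round(q['pixel'],1),round(q['confidence'],2))
# cover top (knob) cluster
def cl(m,name):
    p=P[m]; print(name,len(p),p.mean(0).round(4),p.min(0).round(4),p.max(0).round(4))
D=np.hypot(P[...,0]-P[187,340,0],P[...,1]-P[187,340,1])
for z0,z1 in [(.215,.24),(.185,.2),(.14,.16)]:
    m=(D<.06)&(P[...,2]>z0)&(P[...,2]<z1); 
    if m.sum(): cl(m,('cover',z0))
print(np.array(c['R']).round(3),np.array(c['t']).round(3),c['camera_matrix'])
c0=P[166,448]; m=(np.hypot(P[...,0]-c0[0],P[...,1]-c0[1])<.05)&(P[...,2]>.072); cl(m,'cap bar')
p=P[m][:,:2];u,s,v=np.linalg.svd(p-p.mean(0),full_matrices=False);print(v,s)
b=(im[...,2]>120)&(im[...,0]<60)&(P[...,1]>.15)&(P[...,1]<.5)&(P[...,2]>.028)
cl(b,'tray rim'); 
print(cv2.minAreaRect(P[b][:,:2].astype(np.float32)))
big=cv2.resize(im[130:280,280:500],None,fx=3.6,fy=3.6,interpolation=cv2.INTER_CUBIC)[:, :, ::-1]
cv2.imwrite('pics/topz.png',big)
```

```text
(187, 340) [ 0.5679 -0.0401  0.2239]
(187, 350) [ 0.5701 -0.0627  0.1916]
(166, 448) [ 0.6247 -0.3076  0.0793]
(160, 448) [ 0.6439 -0.3174  0.0477]
(166, 460) [ 0.6237 -0.336   0.0807]
(209, 447) [ 0.5207 -0.3034  0.0717]
(254, 447) [ 0.4119 -0.2988  0.0732]
(240, 199) [0.4583 0.3122 0.0483]
(195, 204) [0.5747 0.3113 0.0052]
(190, 320) [0.5686 0.0031 0.1495]
cover_mid [302.4 225.2] 0.88
cover_mid [114.7 404.4] 0.84
cover_mid [193.3 339.6] 0.78
cover_mid [103.  258.2] 0.71
cap_mid [163.2 448. ] 0.57
neck [189.8 338.6] 0.59
home_mark [188.8 350.7] 0.76
entry_mark [179.1 326.1] 0.69
tray [212. 206.] 0.75
pump [194.4 333.8] 0.93
cap_a [168.8 430.9] 0.78
cap_a [167.4 454.4] 0.63
('cover', 0.215) 119 [ 0.5682 -0.0373  0.2238] [ 0.5558 -0.0486  0.2171] [ 0.5805 -0.0254  0.2283]
('cover', 0.185) 756 [ 0.5679 -0.0372  0.1934] [ 0.5337 -0.0736  0.1857] [ 0.6037 -0.0018  0.1993]
('cover', 0.14) 602 [ 0.5634 -0.0359  0.1491] [ 0.5134 -0.0856  0.14  ] [0.6214 0.0102 0.1584]
[[-0.023 -0.999 -0.024]
 [-0.999  0.025 -0.047]
 [ 0.048  0.023 -0.999]] [0.025 0.544 1.063] [[414.98389653   0.         317.80452385]
 [  0.         414.98389653 203.45097765]
 [  0.           0.           1.        ]]
cap bar 214 [ 0.6283 -0.315   0.0798] [ 0.6165 -0.3486  0.0724] [ 0.6409 -0.2828  0.0858]
[[-0.12661483 -0.99195196]
 [ 0.99195196 -0.12661483]] [0.28171257 0.07892248]
tray rim 447 [0.5221 0.3096 0.0336] [0.3976 0.2312 0.028 ] [0.6598 0.3893 0.0391]
((0.5295880436897278, 0.30968719720840454), (0.14947985112667084, 0.2596185505390167), 87.78009796142578)
```

View pics/topz.png

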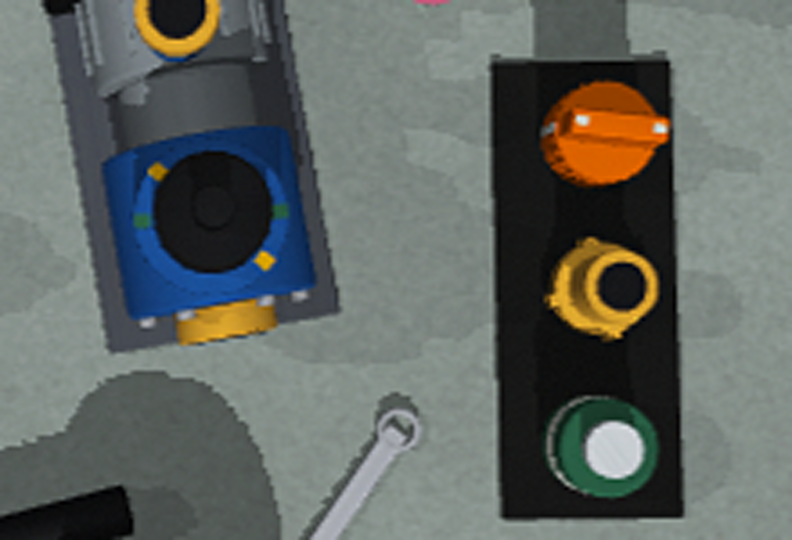

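```bash
cat >> h.py <<'E'
def Rt(s): 
    from scipy.spatial.transform import Rotation as Ro
    return Ro.from_euler('xyz',s['tool_rot']).as_matrix()
def go(x,y,z,yaw=None):
    s=robot.observe();R=Rt(s);d=R.T@(np.array([x,y,z])-s['tool_pos'])
    dy=0 if yaw is None else -((yaw-s['tool_rot'][2]+np.pi)%(2*np.pi)-np.pi)
    print('t',round(s['time'],2),'pos',s['tool_pos'].round(4),'yaw',s['tool_rot'][2].round(4),'q6',s['qpos'][5].round(3),'F',s['contact_force'].round(1),'open',round(s['opening'],4)); print('move tx %.4f ty %.4f tz %.4f yaw %.4f dist %.3f'%(*d,dy,np.linalg.norm(d)))
E
python3 - <<'E'
from h import *
q=np.load('pics/top1.npz');c=dict(camera_matrix=q['K'],R=q['R'],t=q['t']);im=q['im'];
hsv=cv2.cvtColor(im,cv2.COLOR_RGB2HSV)
P=cloud(c,q['d']);ax=np.array([.568,-.0373])
r=np.hypot(P[...,0]-ax[0],P[...,1]-ax[1])
fl=(r<.056)&(r>.038)&(abs(P[...,2]-.15)<.012)
for n,m in [('yel',(hsv[...,0]>15)&(hsv[...,0]<30)&(hsv[...,1]>150)&(hsv[...,2]>120)),('grn',(hsv[...,0]>50)&(hsv[...,0]<95)&(hsv[...,1]>80)&(hsv[...,2]>40))]:
    m=(m&fl).astype(np.uint8);k,l,st,ce=cv2.connectedComponentsWithStats(m)
    for i in range(1,k):
        p=atz(c,ce[i][1],ce[i][0],.15);print(n,st[i,4],p.round(4),np.degrees(np.arctan2(p[1]-ax[1],p[0]-ax[0])).round(1))
# scene camera
im,d,c=snap('scene','scene1');P=cloud(c,d)
r=np.hypot(P[...,0]-ax[0],P[...,1]-ax[1])
for z0,z1 in [(.205,.222),(.222,.24),(.187,.2)]:
    m=(r<.045)&(P[...,2]>z0)&(P[...,2]<z1);p=P[m];print(z0,len(p),p.mean(0).round(4),p.min(0).round(4),p.max(0).round(4))
m=(np.hypot(P[...,0]-.628,P[...,1]+.315)<.05)&(P[...,2]>.05);p=P[m];print('cap',len(p),p.mean(0).round(4),p.min(0).round(4),p.max(0).round(4))
cv2.imwrite('pics/scz.png',cv2.resize(im[130:310,190:350],None,fx=3.3,fy=3.3,interpolation=2)[:,:,::-1])
go(.568,-.037,.30)
go(.568,-.037,.197)
E
```

```text
yel 13 [ 0.5973 -0.0046  0.15  ] 48.2
yel 15 [ 0.5399 -0.071   0.15  ] -129.8
grn 14 [ 0.5703 -0.0815  0.15  ] -87.0
grn 15 [0.5663 0.0054 0.15  ] 92.2
0.205 49 [ 0.5758 -0.0267  0.2138] [ 0.5644 -0.0378  0.2051] [ 0.5832 -0.0193  0.2217]
0.222 40 [ 0.5693 -0.0319  0.2241] [ 0.5571 -0.0443  0.222 ] [ 0.5814 -0.0215  0.2257]
0.187 279 [ 0.577  -0.0259  0.1938] [ 0.5328 -0.0689  0.187 ] [0.6055 0.0041 0.1998]
cap 177 [ 0.6341 -0.3049  0.07  ] [ 0.6186 -0.3443  0.05  ] [ 0.6623 -0.2752  0.0826]
t 0.65 pos [0.2087 0.4818 0.2267] yaw 2.7328 q6 -0.146 F [-0.3  0.3  0.6] open 0.0919
move tx -0.5359 ty -0.3332 tz -0.0733 yaw 0.0000 dist 0.635
t 0.65 pos [0.2087 0.4818 0.2267] yaw 2.7328 q6 -0.146 F [-0.3  0.3  0.6] open 0.0919
move tx -0.5359 ty -0.3332 tz 0.0297 yaw 0.0000 dist 0.632
```

View pics/scz.png

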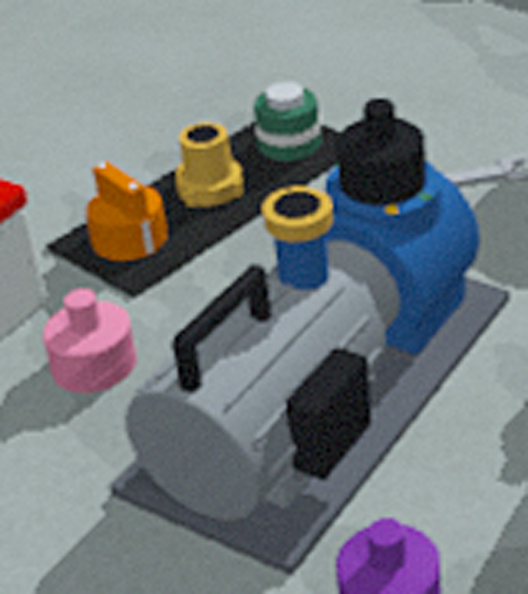

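Emit:
apply_moves([
  {"tx":0,"ty":0,"tz":-0.05,"grip":0.0},
  {"tx":-0.05,"ty":-0.031,"tz":-0.073},
  {"tx":-0.1,"ty":-0.062,"tz":-0.073},
  {"tx":-0.15,"ty":-0.093,"tz":-0.073},
  {"tx":-0.2,"ty":-0.124,"tz":-0.073},
  {"tx":-0.25,"ty":-0.155,"tz":-0.073},
  {"tx":-0.3,"ty":-0.187,"tz":-0.073},
  {"tx":-0.35,"ty":-0.218,"tz":-0.073},
])

```text
schema error: expected keys tx, ty, tz, yaw, grip
```

```bash
python3 -c "
from h import *
go(.568,-.037,.30)"
```

```text
t 0.65 pos [0.2087 0.4818 0.2267] yaw 2.7328 q6 -0.146 F [-0.3  0.3  0.6] open 0.0919
move tx -0.5359 ty -0.3332 tz -0.0733 yaw 0.0000 dist 0.635
```

Emit:
apply_moves([
  {"tx":0,"ty":0,"tz":-0.05,"yaw":0,"grip":0.2},
  {"tx":-0.05,"ty":-0.031,"tz":-0.073,"yaw":0,"grip":0.2},
  {"tx":-0.1,"ty":-0.062,"tz":-0.073,"yaw":0,"grip":0.2},
  {"tx":-0.15,"ty":-0.093,"tz":-0.073,"yaw":0,"grip":0.2},
  {"tx":-0.2,"ty":-0.124,"tz":-0.073,"yaw":0,"grip":0.2},
  {"tx":-0.25,"ty":-0.155,"tz":-0.073,"yaw":0,"grip":0.2},
  {"tx":-0.3,"ty":-0.187,"tz":-0.073,"yaw":0,"grip":0.2},
  {"tx":-0.35,"ty":-0.218,"tz":-0.073,"yaw":0,"grip":0.2},
], force=15)

```text
time: 1.65
tool_pos: [0.444, 0.1408, 0.3]
tool_rot: [3.141, 0.001, 2.733]
contact_force: [0.7, 1.4, -0.6]
opening: 0.0552
```

```bash
python3 -c "
from h import *
go(.568,-.037,.30)
snap('wrist','wr2')
go(.568,-.037,.30)"
```

```text
t 1.65 pos [0.444  0.1408 0.3   ] yaw 2.7327 q6 -1.02 F [ 0.7  1.4 -0.6] open 0.0552
move tx -0.1845 ty -0.1139 tz 0.0000 yaw 0.0000 dist 0.217
t 1.7 pos [0.4477 0.1354 0.2996] yaw 2.7285 q6 -1.025 F [ 3.4 -4.9  0.3] open 0.0551
move tx -0.1794 ty -0.1096 tz 0.0006 yaw 0.0000 dist 0.210
```

View pics/wr2.png

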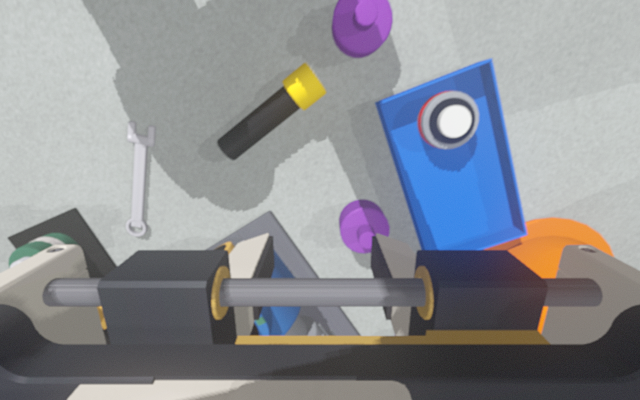

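The wrist picture shows the torch, tray and spanner ahead, with the pump partly behind the fingers (about row 300, col 280). Continuing to above the cover.

Emit:
apply_moves([
  {"tx":-0.05,"ty":-0.031,"tz":0,"yaw":0,"grip":0.2},
  {"tx":-0.1,"ty":-0.062,"tz":0,"yaw":0,"grip":0.2},
  {"tx":-0.15,"ty":-0.092,"tz":0,"yaw":0,"grip":0.2},
  {"tx":-0.1845,"ty":-0.1139,"tz":0.02,"yaw":0,"grip":0.2},
  {"tx":-0.1845,"ty":-0.1139,"tz":0.05,"yaw":0,"grip":0.2},
  {"tx":-0.1845,"ty":-0.1139,"tz":0.05,"yaw":0,"grip":0.2},
  {"tx":-0.1845,"ty":-0.1139,"tz":0.05,"yaw":0,"grip":0.2},
])

```text
time: 2.58
tool_pos: [0.5675, -0.0348, 0.251]
tool_rot: [3.141, 0.002, 2.733]
contact_force: [-0.3, -0.8, 0.6]
opening: 0.0551
```

```bash
python3 -c "
from h import *
go(.568,-.0372,.197)
im,d,c=snap('top','t3')
cv2.imwrite('pics/t3z.png',cv2.resize(im[100:260,240:440],None,fx=3.6,fy=3.6,interpolation=2)[:,:,::-1])
snap('scene','s3')"
```

```text
t 2.58 pos [ 0.5675 -0.0348  0.251 ] yaw 2.7334 q6 -1.359 F [-0.3 -0.8  0.6] open 0.0551
move tx -0.0013 ty -0.0020 tz 0.0540 yaw 0.0000 dist 0.054
```

View pics/t3z.png

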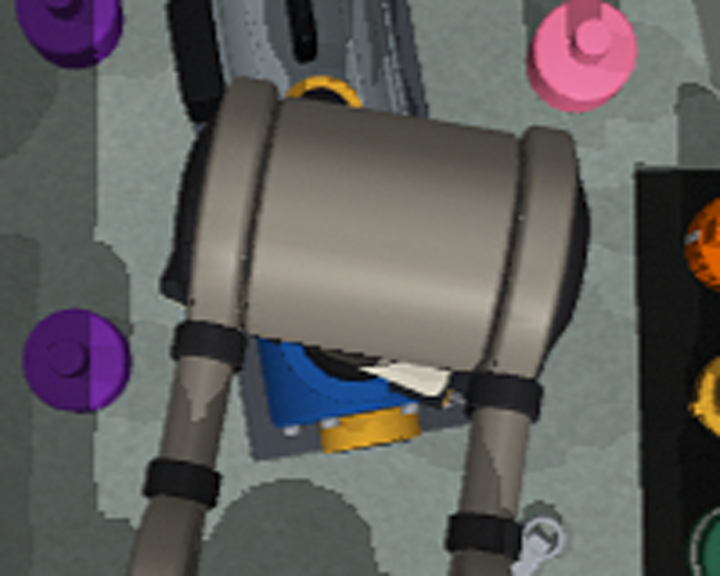

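View pics/s3.png

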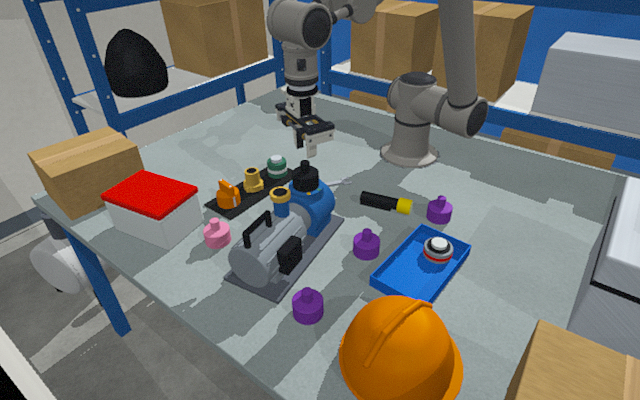

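Top view is blocked by the arm; the scene view shows the gripper over the cover (row 160, col 305). Descending and gripping.

Emit:
apply_moves([
  {"tx":-0.001,"ty":-0.002,"tz":0.02,"yaw":0,"grip":0.2},
  {"tx":-0.001,"ty":-0.002,"tz":0.04,"yaw":0,"grip":0.2},
  {"tx":-0.001,"ty":-0.002,"tz":0.053,"yaw":0,"grip":0.2},
  {"tx":-0.001,"ty":-0.002,"tz":0.053,"yaw":0,"grip":0.2},
  {"tx":-0.001,"ty":-0.002,"tz":0.053,"yaw":0,"grip":-1},
  {"tx":-0.001,"ty":-0.002,"tz":0.053,"yaw":0,"grip":-1},
  {"tx":-0.001,"ty":-0.002,"tz":0.053,"yaw":0,"grip":-1},
  {"tx":-0.001,"ty":-0.002,"tz":0.053,"yaw":0,"grip":-1},
])

```text
time: 3.68
tool_pos: [0.5675, -0.0375, 0.1971]
tool_rot: [3.141, 0.001, 2.733]
contact_force: [0.8, 0.3, 1.5]
opening: 0.0258
```

```bash
python3 -c "
from h import *
go(.568,-.0372,.247)
snap('scene','s4');snap('wrist','w4')"
```

```text
t 3.67 pos [ 0.5675 -0.0375  0.1971] yaw 2.7328 q6 -1.363 F [0.8 0.3 1.5] open 0.0258
move tx -0.0004 ty 0.0004 tz -0.0499 yaw 0.0000 dist 0.050
```

View pics/w4.png

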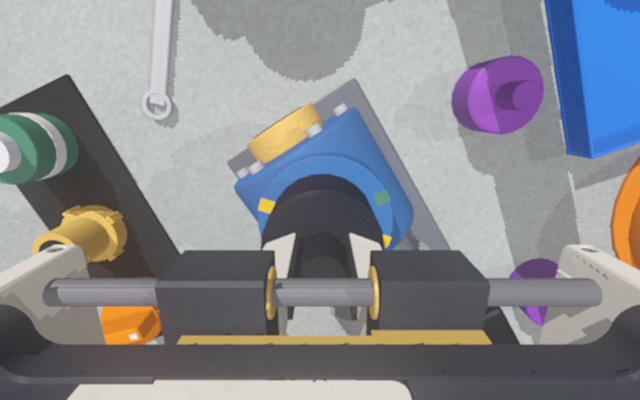

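The jaws hold the knob centrally (row 250, col 322; opening 25.8 mm). Lift straight up, then over to the tray.

Emit:
apply_moves([
  {"tx":0,"ty":0,"tz":-0.02,"yaw":0,"grip":-1},
  {"tx":0,"ty":0,"tz":-0.05,"yaw":0,"grip":-1},
  {"tx":0,"ty":0,"tz":-0.065,"yaw":0,"grip":-1},
  {"tx":0.01,"ty":0.03,"tz":-0.07,"yaw":0,"grip":-1},
  {"tx":0.026,"ty":0.075,"tz":-0.07,"yaw":0,"grip":-1},
  {"tx":0.042,"ty":0.12,"tz":-0.07,"yaw":0,"grip":-1},
  {"tx":0.058,"ty":0.165,"tz":-0.07,"yaw":0,"grip":-1},
  {"tx":0.074,"ty":0.21,"tz":-0.07,"yaw":0,"grip":-1},
])

```text
time: 4.78
tool_pos: [0.5827, 0.186, 0.2661]
tool_rot: [-3.141, -0.001, 2.733]
contact_force: [1.5, 0.2, 0.2]
opening: 0.0254
```

```bash
python3 -c "
from h import *
im,d,c=snap('top','t5')
go(.594,.3095,.2);go(.594,.3095,.052)
P=cloud(c,d)
q=[P[187,340],P[187,350]];print(q)
cv2.imwrite('pics/t5z.png',cv2.resize(im[100:260,140:400],None,fx=3,fy=3,interpolation=2)[:,:,::-1])"
```

```text
t 4.83 pos [0.5821 0.1919 0.2658] yaw 2.7366 q6 -0.975 F [-3.   2.6 -0.5] open 0.0255
move tx 0.0353 ty 0.1126 tz 0.0662 yaw 0.0000 dist 0.135
t 4.83 pos [0.5821 0.1919 0.2658] yaw 2.7366 q6 -0.975 F [-3.   2.6 -0.5] open 0.0255
move tx 0.0349 ty 0.1121 tz 0.2142 yaw 0.0000 dist 0.244
[array([ 0.57117058, -0.04127109,  0.1853916 ]), array([ 0.57153344, -0.06361906,  0.17464559])]
```

View pics/t5z.png

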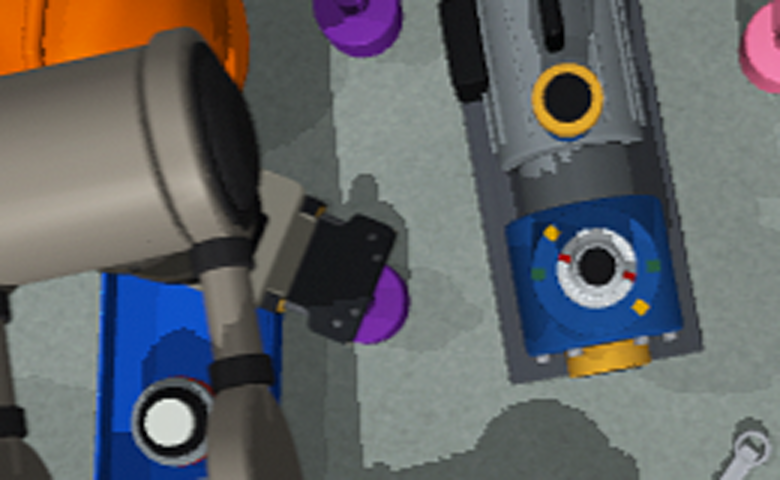

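The neck is bare: crown white at (265, 597 zoom), red teeth visible; cover is off. On to the tray.

Emit:
apply_moves([
  {"tx":0.014,"ty":0.045,"tz":0.02,"yaw":0,"grip":-1},
  {"tx":0.028,"ty":0.09,"tz":0.06,"yaw":0,"grip":-1},
  {"tx":0.035,"ty":0.1125,"tz":0.1,"yaw":0,"grip":-1},
  {"tx":0.035,"ty":0.1125,"tz":0.14,"yaw":0,"grip":-1},
  {"tx":0.035,"ty":0.1125,"tz":0.16,"yaw":0,"grip":-1},
  {"tx":0.035,"ty":0.1125,"tz":0.17,"yaw":0,"grip":-1},
  {"tx":0.035,"ty":0.1125,"tz":0.17,"yaw":0,"grip":-1},
])

```text
time: 5.7
tool_pos: [0.5954, 0.3015, 0.0963]
tool_rot: [-3.141, -0.001, 2.733]
contact_force: [-0.5, 0.9, -0.5]
opening: 0.0262
```

```bash
python3 -c "
from h import *
go(.594,.3095,.052)
im,d,c=snap('wrist','w6')
go(.594,.3095,.052)"
```

```text
t 5.7 pos [0.5954 0.3015 0.0963] yaw 2.7326 q6 -0.808 F [-0.5  0.9 -0.5] open 0.0262
move tx 0.0044 ty 0.0068 tz 0.0443 yaw 0.0000 dist 0.045
t 5.75 pos [0.5959 0.3017 0.0973] yaw 2.7326 q6 -0.808 F [-0.2 -0.4 -0.7] open 0.0254
move tx 0.0048 ty 0.0064 tz 0.0453 yaw 0.0000 dist 0.046
```

View pics/w6.png

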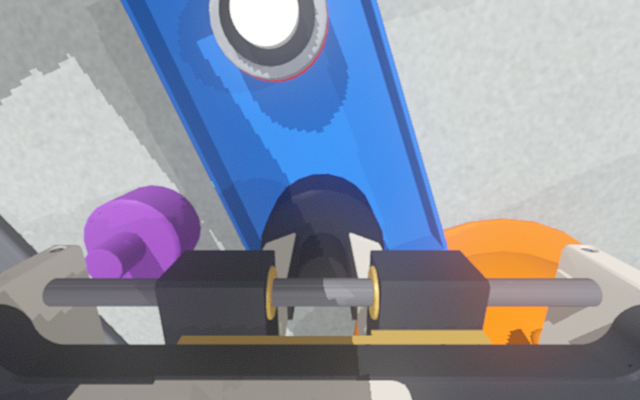

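```bash
python3 -c "
from h import *
q=np.load('pics/top1.npz');c=dict(camera_matrix=q['K'],R=q['R'],t=q['t']);P=cloud(c,q['d']);im=q['im'].astype(int)
m=(im[...,0]>120)&(im[...,2]<90)&(P[...,1]>.2)&(P[...,2]>.02)
yaw=2.7328;X=np.array([np.cos(yaw),np.sin(yaw)]);Y=np.array([X[1],-X[0]])
d=P[m][:,:2]-[.594,.3095];a=d@X;b=d@Y
k=(abs(a)<.09)&(abs(b)<.13);print(k.sum());
o=np.argsort(np.maximum(abs(a)-.0375,abs(b)-.095))[:15]
for i in o: print(a[i].round(3),b[i].round(3),P[m][i].round(3))
"
```

```text
383
-0.056 0.112 [0.69  0.39  0.028]
-0.056 0.114 [0.691 0.391 0.037]
-0.056 0.114 [0.691 0.392 0.049]
-0.057 0.111 [0.69  0.388 0.024]
-0.057 0.111 [0.69  0.388 0.038]
-0.057 0.112 [0.691 0.39  0.048]
-0.058 0.109 [0.69  0.386 0.023]
-0.058 0.108 [0.69  0.386 0.038]
-0.058 0.11 [0.691 0.387 0.048]
-0.058 0.116 [0.693 0.393 0.052]
-0.055 0.116 [0.691 0.394 0.023]
-0.059 0.113 [0.693 0.39  0.054]
-0.055 0.116 [0.691 0.394 0.05 ]
-0.059 0.104 [0.689 0.382 0.028]
-0.059 0.106 [0.69  0.383 0.038]
```

Cover is over the empty half at (200, 320), filter clear at (20, 265). Lower and release.

Emit:
apply_moves([
  {"tx":0.0076,"ty":0.0025,"tz":0.02,"yaw":0,"grip":-1},
  {"tx":0.0076,"ty":0.0025,"tz":0.035,"yaw":0,"grip":-1},
  {"tx":0.0076,"ty":0.0025,"tz":0.041,"yaw":0,"grip":-1},
  {"tx":0.0076,"ty":0.0025,"tz":0.043,"yaw":0,"grip":-1},
  {"tx":0.0076,"ty":0.0025,"tz":0.044,"yaw":0,"grip":-1},
  {"tx":0.0076,"ty":0.0025,"tz":0.044,"yaw":0,"grip":-1},
])

```text
time: 6.5
tool_pos: [0.5899, 0.3071, 0.0532]
tool_rot: [3.141, 0.001, 2.733]
contact_force: [-0.1, -0.3, -0.7]
opening: 0.0257
```

Emit:
apply_moves([
  {"tx":0,"ty":0,"tz":0.0015,"yaw":0,"grip":-1},
  {"tx":0,"ty":0,"tz":0.0015,"yaw":0,"grip":-0.1},
  {"tx":0,"ty":0,"tz":0.0015,"yaw":0,"grip":-0.1},
  {"tx":0,"ty":0,"tz":0.0015,"yaw":0,"grip":-0.1},
  {"tx":0,"ty":0,"tz":0.0015,"yaw":0,"grip":-0.1},
  {"tx":0,"ty":0,"tz":-0.03,"yaw":0,"grip":-0.1},
  {"tx":0,"ty":0,"tz":-0.08,"yaw":0,"grip":-0.1},
  {"tx":0,"ty":0,"tz":-0.13,"yaw":0,"grip":-0.1},
])

```text
time: 7.5
tool_pos: [0.5893, 0.307, 0.184]
tool_rot: [-3.141, -0.0, 2.733]
contact_force: [0.8, 1.0, -0.3]
opening: 0.0413
```

```bash
python3 -c "
from h import *
im,d,c=snap('wrist','w7')
go(.57,-.2,.27,1.443)
im,d,c=snap('scene','s7');cv2.imwrite('pics/s7z.png',cv2.resize(im[180:340,300:520],None,fx=3.3,fy=3.3,interpolation=2)[:,:,::-1])"
```

```text
t 7.55 pos [0.5921 0.3082 0.1924] yaw 2.7329 q6 -0.797 F [ 0.9 -0.1  5.3] open 0.041
move tx -0.1823 ty -0.4744 tz -0.0800 yaw 1.2899 dist 0.515
```

View pics/s7z.png

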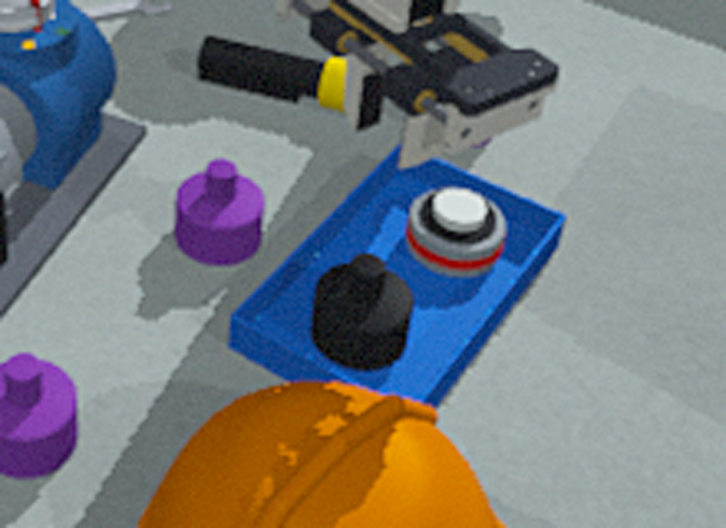

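Cover stands upright in the empty half (row 310, col 362 zoom). Next a wrist look at the neck on the way to the cap.

```bash
python3 -c "
from h import *
c=robot.get_calibration('wrist');s=robot.observe();R=Rt(s)
Rc=np.array(c['R'])@R; o=R.T@(-np.array(c['R']).T@np.array(c['t'])-s['tool_pos']);print('cam in tool',o.round(4),Rc.round(3))
from scipy.spatial.transform import Rotation as Ro
K=np.array(c['camera_matrix'])
for off in [.08,.1,.12,.15,.2]:
  for h in [.1]:
    p=np.array([off,0,h])  # neck in tool frame
    q=K@(Rc@(p-o));print(off,(q[:2]/q[2])[::-1].round(0))
"
```

```text
cam in tool [ 7.960e-02 -1.000e-04 -1.581e-01] [[ 0.     1.     0.   ]
 [-0.956  0.    -0.295]
 [-0.295 -0.     0.956]]
0.08 [103. 322.]
0.1 [ 76. 322.]
0.12 [ 48. 322.]
0.15 [  3. 322.]
0.2 [-80. 322.]
```

Emit:
apply_moves([
  {"tx":-0.01,"ty":-0.03,"tz":-0.05,"yaw":0.15,"grip":0},
  {"tx":-0.03,"ty":-0.075,"tz":-0.08,"yaw":0.3,"grip":0},
  {"tx":-0.05,"ty":-0.12,"tz":-0.08,"yaw":0.48,"grip":0},
  {"tx":-0.065,"ty":-0.165,"tz":-0.08,"yaw":0.66,"grip":0},
  {"tx":-0.08,"ty":-0.21,"tz":-0.08,"yaw":0.84,"grip":0},
  {"tx":-0.097,"ty":-0.255,"tz":-0.08,"yaw":1.02,"grip":0},
  {"tx":-0.114,"ty":-0.3,"tz":-0.08,"yaw":1.2,"grip":0},
  {"tx":-0.13,"ty":-0.345,"tz":-0.08,"yaw":1.29,"grip":0},
])

```text
time: 8.6
tool_pos: [0.5713, -0.0627, 0.2622]
tool_rot: [-3.141, -0.0, 1.439]
contact_force: [0.9, -0.4, -1.0]
opening: 0.0457
```

```bash
python3 -c "
from h import *
go(.568,-.11,.28,1.443)"
```

```text
t 8.6 pos [ 0.5713 -0.0627  0.2622] yaw 1.4389 q6 -0.111 F [ 0.9 -0.4 -1. ] open 0.0457
move tx -0.0474 ty 0.0030 tz -0.0178 yaw -0.0041 dist 0.051
```

Emit:
apply_moves([
  {"tx":-0.03,"ty":0.003,"tz":-0.018,"yaw":0,"grip":0},
  {"tx":-0.047,"ty":0.003,"tz":-0.018,"yaw":0,"grip":0},
  {"tx":-0.047,"ty":0.003,"tz":-0.018,"yaw":0,"grip":0},
  {"tx":-0.047,"ty":0.003,"tz":-0.018,"yaw":0,"grip":0},
])

```text
time: 9.1
tool_pos: [0.5685, -0.1069, 0.2799]
tool_rot: [-3.14, -0.001, 1.444]
contact_force: [0.6, 0.4, 0.1]
opening: 0.046
```

Run:
```python
from h import *
go(.628,-.315,.15,1.443)
im,d,c=snap('wrist','w8')
print(robot.tip_of('neck','wrist')[:2]);print(robot.tip_of('entry_mark','wrist')[:2])
P=cloud(c,d)
r=np.hypot(P[...,0]-.568,P[...,1]+.0375)
m=(r<.03)&(P[...,2]>.168)&(P[...,2]<.179);p=P[m];print(len(p),p.mean(0),p.min(0),p.max(0))
rr=cv2.minEnclosingCircle(p[:,:2].astype(np.float32));print(rr)
hsv=cv2.cvtColor(im,cv2.COLOR_RGB2HSV);fl=(r<.056)&(r>.038)&(abs(P[...,2]-.15)<.01)
for n,mm in [('yel',(hsv[...,0]>15)&(hsv[...,0]<30)&(hsv[...,1]>150)&(hsv[...,2]>120)),('grn',(hsv[...,0]>50)&(hsv[...,0]<95)&(hsv[...,1]>80)&(hsv[...,2]>40))]:
    k,l,st,ce=cv2.connectedComponentsWithStats((mm&fl).astype(np.uint8))
    for i in range(1,k):
        if st[i,4]>8:
            q=atz(c,ce[i][1],ce[i][0],.15);print(n,st[i,4],q.round(4),np.median(P[l==i],axis=0).round(4))
```

```text
t 9.1 pos [ 0.5685 -0.1069  0.2799] yaw 1.4438 q6 -0.192 F [0.6 0.4 0.1] open 0.046
move tx -0.1990 ty 0.0856 tz 0.1296 yaw 0.0008 dist 0.252
[{'pixel': [116.2, 311.7], 'confidence': 0.69}]
[]
1779 [ 0.56928021 -0.03550399  0.17463455] [ 0.54094257 -0.06548442  0.16845924] [ 0.59772705 -0.00764883  0.17898148]
((0.569858968257904, -0.036435700953006744), 0.02919805608689785)
yel 92 [ 0.5992 -0.0034  0.15  ] [ 0.5991 -0.0036  0.1514]
yel 55 [ 0.5413 -0.0695  0.15  ] [ 0.5414 -0.0693  0.1513]
grn 57 [0.5677 0.0072 0.15  ] [0.5673 0.0073 0.1515]
```

View pics/w8.png

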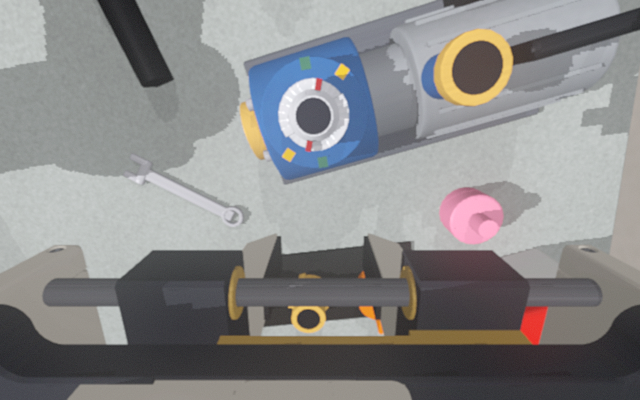

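```bash
python3 -c "
from h import *
q=np.load('pics/top1.npz');c=dict(camera_matrix=q['K'],R=q['R'],t=q['t']);P=cloud(c,q['d'])
m=(P[...,0]>.67)&(P[...,0]<.78)&(P[...,1]<-.2)&(P[...,1]>-.5)&(P[...,2]>.03)
p=P[m];print(len(p),p.min(0),p.max(0)); i=np.argsort(p[:,0])[:5];print(p[i])
m=(P[...,0]>.67)&(P[...,0]<.78)&(P[...,1]<-.26)&(P[...,1]>-.37)&(P[...,2]>.03);p=P[m];print(p.min(0) if len(p) else 0)
go(.628,-.365,.18,1.443)
"
```

```text
2218 [ 0.73101045 -0.49991235  0.030008  ] [ 0.77997054 -0.20001941  0.13668446]
[[ 0.73101045 -0.20583483  0.04605406]
 [ 0.73118294 -0.21369744  0.04433375]
 [ 0.731305   -0.31078794  0.12262978]
 [ 0.73131687 -0.20288928  0.03405576]
 [ 0.73136242 -0.20812771  0.0331992 ]]
[ 0.731305   -0.36988582  0.030008  ]
t 9.25 pos [ 0.5687 -0.1069  0.2804] yaw 1.4444 q6 -0.192 F [-0.7  0.4  0.3] open 0.046
move tx -0.2486 ty 0.0915 tz 0.1002 yaw 0.0014 dist 0.283
```

```bash
python3 -c "
from h import *
X=np.array([np.cos(1.443),np.sin(1.443)]);Y=np.array([X[1],-X[0]])
for f in ['top1','scene1']:
  q=np.load('pics/%s.npz'%f);c=dict(camera_matrix=q['K'],R=q['R'],t=q['t']);P=cloud(c,q['d']);im=q['im'].astype(int)
  red=(im[...,0]>120)&(im[...,1]<40)&(im[...,2]<60)&(P[...,0]>.65)&(P[...,1]<-.15)&(P[...,2]>.08)
  p=P[red];print(f,'lid',len(p),p.mean(0).round(3),np.percentile(p[:,2],[1,50,99]).round(3))
  R=cv2.minAreaRect(p[:,:2].astype(np.float32));print(cv2.boxPoints(R))
  m=(P[...,0]>.7)&(P[...,1]<-.25)&(P[...,1]>-.5)&(P[...,2]>.06)
  d=P[m][:,:2]-[.628,-.315];a=d@X;b=d@Y;e=np.hypot(np.maximum(abs(a)-.0375,0),np.maximum(abs(b)-.095,0))
  i=np.argsort(e)[:6];print(np.c_[e[i],a[i],b[i],P[m][i]].round(4))
"
```

```text
top1 lid 6391 [ 0.824 -0.4    0.131] [0.121 0.131 0.135]
[[ 0.7287858  -0.3054359 ]
 [ 0.7698011  -0.5254446 ]
 [ 0.922798   -0.49692202]
 [ 0.8817827  -0.2769133 ]]
[[ 0.0069  0.0173  0.1019  0.7313 -0.3108  0.1226]
 [ 0.0075  0.021   0.1025  0.7324 -0.3073  0.1189]
 [ 0.0078  0.0186  0.1028  0.7323 -0.3096  0.1188]
 [ 0.0081  0.0207  0.1031  0.7329 -0.3076  0.1259]
 [ 0.0084  0.0164  0.1034  0.7326 -0.3119  0.1267]
 [ 0.0085  0.0141  0.1035  0.7325 -0.3142  0.1268]]
scene1 lid 2722 [ 0.836 -0.382  0.13 ] [0.118 0.131 0.134]
[[ 0.7348091  -0.29690242]
 [ 0.7737008  -0.5191904 ]
 [ 0.9256534  -0.49260467]
 [ 0.8867617  -0.27031672]]
[[ 0.0076  0.0261  0.1026  0.7331 -0.3022  0.1203]
 [ 0.0088  0.0205  0.1038  0.7336 -0.3079  0.1287]
 [ 0.0089  0.0276  0.1039  0.7346 -0.3009  0.1181]
 [ 0.0091  0.0263  0.1041  0.7346 -0.3022  0.1141]
 [ 0.0093  0.0265  0.1043  0.7348 -0.302   0.1282]
 [ 0.0102  0.0271  0.1052  0.7358 -0.3015  0.1255]]
```

Emit:
apply_moves([
  {"tx":-0.05,"ty":0.018,"tz":0,"yaw":0,"grip":0.0},
  {"tx":-0.1,"ty":0.036,"tz":0.01,"yaw":0,"grip":0.0},
  {"tx":-0.15,"ty":0.055,"tz":0.03,"yaw":0,"grip":0.0},
  {"tx":-0.2,"ty":0.073,"tz":0.06,"yaw":0,"grip":0.0},
  {"tx":-0.245,"ty":0.09,"tz":0.085,"yaw":0,"grip":0.0},
  {"tx":-0.245,"ty":0.09,"tz":0.085,"yaw":0,"grip":0.0},
  {"tx":-0.245,"ty":0.09,"tz":0.085,"yaw":0,"grip":0.0},
])

```text
time: 10.12
tool_pos: [0.627, -0.3618, 0.1955]
tool_rot: [-3.141, -0.001, 1.443]
contact_force: [0.3, 0.8, 0.2]
opening: 0.0458
```

Run:
```python
from h import *
im,d,c=snap('wrist','w9')
go(.627,-.315,.12,1.443)
P=cloud(c,d);hsv=cv2.cvtColor(im,cv2.COLOR_RGB2HSV)
r=np.hypot(P[...,0]-.628,P[...,1]+.315)
m=(r<.05)&(P[...,2]>.07)&(P[...,2]<.09);p=P[m]
print(len(p),p.mean(0).round(4),cv2.minAreaRect(p[:,:2].astype(np.float32)),np.median(p[:,2]))
m=(r<.06)&(P[...,2]>.04)&(P[...,2]<.056);p=P[m];print(len(p),cv2.minEnclosingCircle(p[:,:2].astype(np.float32)))
print(robot.tip_of('cap_mid','wrist')[:2])
```

```text
t 10.18 pos [ 0.6273 -0.3614  0.1966] yaw 1.4442 q6 -0.502 F [ 0.9 -0.3  0.5] open 0.0457
move tx 0.0460 ty -0.0063 tz 0.0766 yaw 0.0012 dist 0.090
1521 [ 0.6309 -0.3135  0.0809] ((0.630885899066925, -0.3149600923061371), (0.06529684364795685, 0.017870919778943062), 82.02154541015625) 0.08103470780338991
2642 ((0.6306939721107483, -0.31523945927619934), 0.03632380813360214)
[{'pixel': [136.3, 319.9], 'confidence': 0.61}]
```

View pics/w9.png

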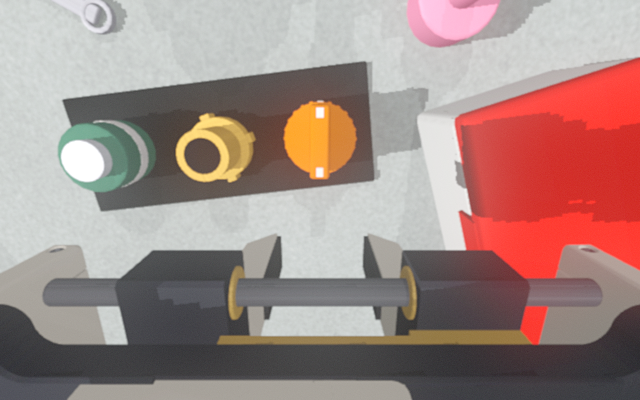

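The wrist view shows the cap bar (row 140, col 320), coupling at (150, 215), canister at (155, 100), red box edge at col ~430. Down onto the bar with the jaws half open.

Emit:
apply_moves([
  {"tx":0.03,"ty":-0.0045,"tz":0,"yaw":0.005,"grip":0.0},
  {"tx":0.046,"ty":-0.0045,"tz":0.03,"yaw":0.005,"grip":0.0},
  {"tx":0.046,"ty":-0.0045,"tz":0.06,"yaw":0.005,"grip":0.0},
  {"tx":0.046,"ty":-0.0045,"tz":0.09,"yaw":0.005,"grip":0.0},
  {"tx":0.046,"ty":-0.0045,"tz":0.1,"yaw":0.005,"grip":0.0},
  {"tx":0.046,"ty":-0.0045,"tz":0.1,"yaw":0.005,"grip":0.0},
])

```text
time: 10.98
tool_pos: [0.6284, -0.3158, 0.0966]
tool_rot: [3.141, 0.0, 1.439]
contact_force: [0.4, -0.6, 0.5]
opening: 0.0457
```

Run:
```python
from h import *
im,d,c=snap('wrist','w10')
go(.6285,-.315,.0555,1.436)
```

```text
t 11.03 pos [ 0.6288 -0.3163  0.0973] yaw 1.4384 q6 -0.443 F [-0.1 -0.8  0.3] open 0.046
move tx 0.0013 ty -0.0006 tz 0.0418 yaw 0.0024 dist 0.042
```

View pics/w10.png

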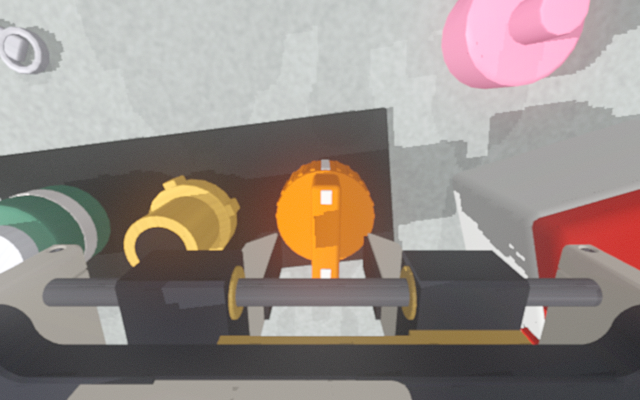

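Bar at col 326 between fingers centred at col ~321: within 2 mm. Descend and close.

Emit:
apply_moves([
  {"tx":0.001,"ty":0.0005,"tz":0.02,"yaw":0.002,"grip":0.0},
  {"tx":0.001,"ty":0.0005,"tz":0.035,"yaw":0.002,"grip":0.0},
  {"tx":0.001,"ty":0.0005,"tz":0.0415,"yaw":0.002,"grip":0.0},
  {"tx":0.001,"ty":0.0005,"tz":0.0415,"yaw":0.002,"grip":-0.4},
  {"tx":0.001,"ty":0.0005,"tz":0.0415,"yaw":0.002,"grip":-1},
  {"tx":0.001,"ty":0.0005,"tz":0.0415,"yaw":0.002,"grip":-1},
  {"tx":0.001,"ty":0.0005,"tz":0.0415,"yaw":0.002,"grip":-1},
  {"tx":0.001,"ty":0.0005,"tz":0.0415,"yaw":0.002,"grip":-1},
], force=30)

```text
time: 12.02
tool_pos: [0.6291, -0.3158, 0.0548]
tool_rot: [3.14, 0.0, 1.436]
contact_force: [-0.1, 0.1, 1.6]
opening: 0.0179
```

Gripped at 17.9 mm. Lift straight to z≈0.29, checking the grip.

Emit:
apply_moves([
  {"tx":0,"ty":0,"tz":-0.03,"yaw":0,"grip":-1},
  {"tx":0,"ty":0,"tz":-0.08,"yaw":0,"grip":-1},
  {"tx":0,"ty":0,"tz":-0.13,"yaw":0,"grip":-1},
  {"tx":0,"ty":0,"tz":-0.18,"yaw":0,"grip":-1},
  {"tx":0,"ty":0,"tz":-0.225,"yaw":0,"grip":-1},
  {"tx":0,"ty":0,"tz":-0.24,"yaw":0,"grip":-1},
  {"tx":0,"ty":0,"tz":-0.24,"yaw":0,"grip":-1},
])

```text
time: 12.9
tool_pos: [0.6288, -0.3157, 0.2951]
tool_rot: [3.14, 0.001, 1.436]
contact_force: [-0.3, 0.8, -2.5]
opening: 0.0179
```

Run:
```python
from h import *
im,d,c=snap('wrist','w11')
go(.569,-.037,.29,2.95)
snap('scene','s11')
```

```text
t 12.95 pos [ 0.6285 -0.3154  0.2934] yaw 1.4357 q6 -0.439 F [-0.3  0.7 -2.3] open 0.0176
move tx 0.2679 ty -0.0964 tz 0.0037 yaw -1.5143 dist 0.285
```

View pics/w11.png

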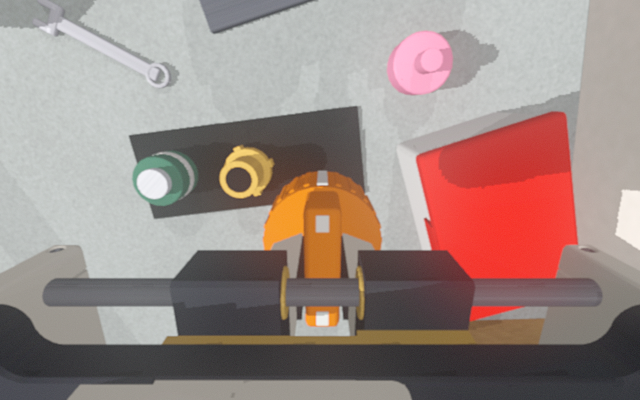

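View pics/s11.png

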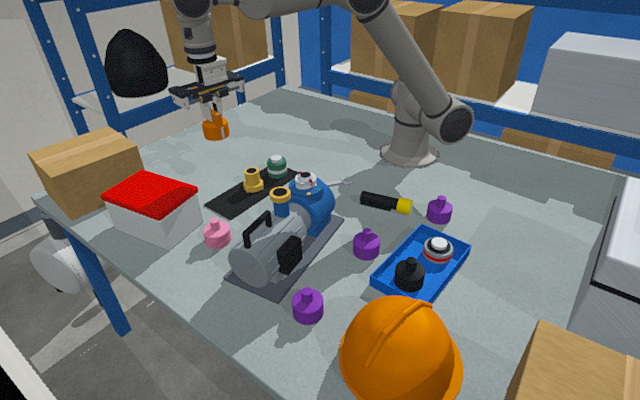

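Cap is held level (bar at col 322). Move over the neck, turning the bar clear of the yellow marks.

Emit:
apply_moves([
  {"tx":0.03,"ty":-0.011,"tz":0,"yaw":-0.18,"grip":-1},
  {"tx":0.065,"ty":-0.023,"tz":0,"yaw":-0.36,"grip":-1},
  {"tx":0.1,"ty":-0.036,"tz":0,"yaw":-0.54,"grip":-1},
  {"tx":0.14,"ty":-0.05,"tz":0,"yaw":-0.72,"grip":-1},
  {"tx":0.18,"ty":-0.065,"tz":0,"yaw":-0.9,"grip":-1},
  {"tx":0.215,"ty":-0.077,"tz":0,"yaw":-1.08,"grip":-1},
  {"tx":0.25,"ty":-0.09,"tz":0,"yaw":-1.26,"grip":-1},
  {"tx":0.268,"ty":-0.0964,"tz":0,"yaw":-1.44,"grip":-1},
])

```text
time: 14.0
tool_pos: [0.568, -0.035, 0.2927]
tool_rot: [3.141, -0.003, 2.883]
contact_force: [0.5, 0.3, -0.8]
opening: 0.0178
```

Run:
```python
from h import *
im,d,c=snap('wrist','w12')
go(.569,-.037,.24,2.95)
im,d,c=snap('scene','s12');cv2.imwrite('pics/s12z.png',cv2.resize(im[100:280,210:400],None,fx=3.2,fy=3.2,interpolation=2)[:,:,::-1])
```

```text
t 14.05 pos [ 0.5677 -0.0334  0.2928] yaw 2.8913 q6 -1.515 F [ 0.4  1.8 -1.3] open 0.0179
move tx -0.0023 ty -0.0033 tz 0.0528 yaw -0.0587 dist 0.053
```

View pics/w12.png

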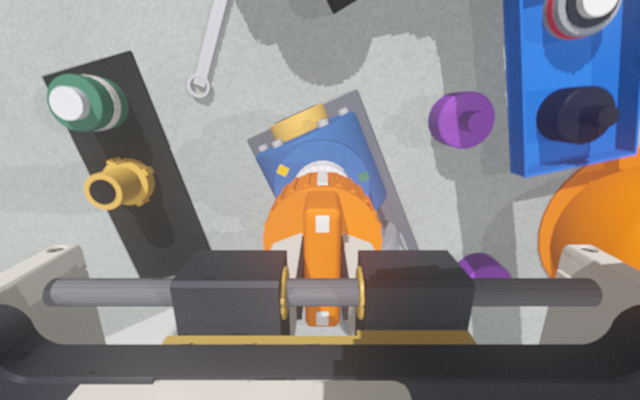

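View pics/s12z.png

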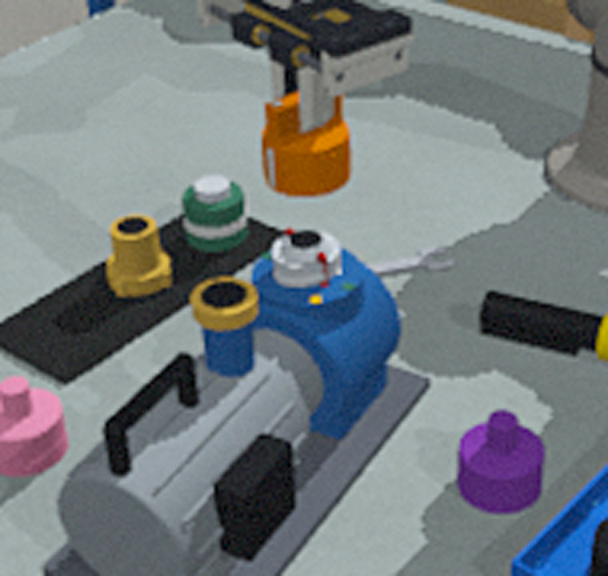

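Cap hangs over the neck, bar between the marks (yellow at (170,283), green at (176,363) in the wrist view). Align and lower to just above the crown.

Emit:
apply_moves([
  {"tx":-0.0023,"ty":-0.0033,"tz":0.0,"yaw":-0.0587,"grip":-1},
  {"tx":-0.0023,"ty":-0.0033,"tz":0.03,"yaw":-0.0587,"grip":-1},
  {"tx":-0.0023,"ty":-0.0033,"tz":0.05,"yaw":-0.0587,"grip":-1},
  {"tx":-0.0023,"ty":-0.0033,"tz":0.06,"yaw":-0.0587,"grip":-1},
  {"tx":-0.0023,"ty":-0.0033,"tz":0.06,"yaw":-0.0587,"grip":-1},
  {"tx":-0.0023,"ty":-0.0033,"tz":0.06,"yaw":-0.0587,"grip":-1},
])

```text
time: 14.85
tool_pos: [0.571, -0.0411, 0.235]
tool_rot: [3.142, 0.001, 2.933]
contact_force: [-0.0, -0.5, 0.0]
opening: 0.0176
```

Run:
```python
from h import *
im,d,c=snap('wrist','w13')
go(.569,-.037,.2223,2.95)
```

```text
t 14.9 pos [ 0.5711 -0.041   0.2351] yaw 2.9337 q6 -1.569 F [-1.5  0.6 -2.2] open 0.0177
move tx 0.0029 ty 0.0035 tz 0.0128 yaw -0.0163 dist 0.014
```

View pics/w13.png

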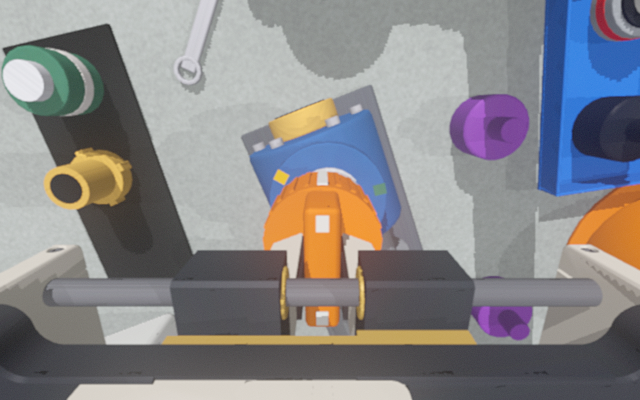

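Emit:
apply_moves([
  {"tx":0.003,"ty":0.0035,"tz":0.0,"yaw":0,"grip":-1},
  {"tx":0.003,"ty":0.0035,"tz":0.0,"yaw":0,"grip":-1},
  {"tx":0.003,"ty":0.0035,"tz":0.0,"yaw":0,"grip":-1},
  {"tx":0.003,"ty":0.0035,"tz":0.004,"yaw":0,"grip":-1},
  {"tx":0.003,"ty":0.0035,"tz":0.008,"yaw":0,"grip":-1},
  {"tx":0.003,"ty":0.0035,"tz":0.01,"yaw":0,"grip":-1},
  {"tx":0.003,"ty":0.0035,"tz":0.011,"yaw":0,"grip":-1},
  {"tx":0.003,"ty":0.0035,"tz":0.011,"yaw":0,"grip":-1},
])

```text
time: 15.9
tool_pos: [0.5684, -0.0367, 0.2232]
tool_rot: [3.142, -0.0, 2.935]
contact_force: [-0.2, 1.3, -2.3]
opening: 0.0178
```

Emit:
apply_moves([
  {"tx":0,"ty":0,"tz":0.001,"yaw":0,"grip":-1},
  {"tx":0,"ty":0,"tz":0.001,"yaw":0,"grip":-1},
])

```text
time: 16.15
tool_pos: [0.5684, -0.0367, 0.2223]
tool_rot: [3.142, 0.0, 2.934]
contact_force: [-0.1, 0.3, -1.6]
opening: 0.0177
```

```bash
python3 -c "
from h import *
go(.569,-.037,.22,2.95);im,d,c=snap('wrist','w14');go(.569,-.037,.22,2.95)
im,d,c=snap('scene','s14');cv2.imwrite('pics/s14z.png',cv2.resize(im[120:240,230:370],None,fx=4.5,fy=4.5,interpolation=2)[:,:,::-1])"
```

```text
t 16.15 pos [ 0.5684 -0.0367  0.2223] yaw 2.9344 q6 -1.563 F [-0.1  0.3 -1.6] open 0.0177
move tx -0.0006 ty -0.0001 tz 0.0023 yaw -0.0156 dist 0.002
t 16.2 pos [ 0.5684 -0.0368  0.2223] yaw 2.9345 q6 -1.563 F [-0.6 -0.4 -1.7] open 0.0176
move tx -0.0006 ty -0.0001 tz 0.0023 yaw -0.0155 dist 0.002
```

View pics/s14z.png

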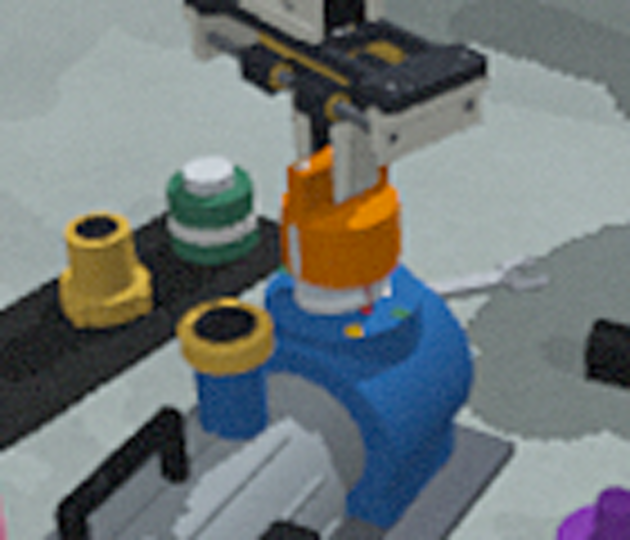

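The cap sits level just over the crown (scene zoom: red tooth at (310,368) clear of the stripe). Lower in small steps until weight comes off.

Emit:
apply_moves([
  {"tx":0,"ty":0,"tz":0.0007,"yaw":0,"grip":-1},
  {"tx":0,"ty":0,"tz":0.001,"yaw":0,"grip":-1},
])

```text
time: 16.5
tool_pos: [0.5685, -0.0367, 0.2222]
tool_rot: [3.142, 0.001, 2.935]
contact_force: [-2.9, 0.4, 6.3]
opening: 0.0177
```

Emit:
apply_moves([
  {"tx":0,"ty":0,"tz":0.0005,"yaw":0,"grip":-1},
  {"tx":0,"ty":0,"tz":0.0005,"yaw":0,"grip":-1},
])

```text
time: 16.75
tool_pos: [0.5684, -0.0367, 0.2222]
tool_rot: [3.142, 0.002, 2.935]
contact_force: [-2.6, 0.7, 6.4]
opening: 0.0178
```

Contact at TCP z 0.2222 as predicted. Back off slightly to a light press, and turn backward.

Emit:
apply_moves([
  {"tx":0,"ty":0,"tz":-0.0005,"yaw":0,"grip":-1},
  {"tx":0,"ty":0,"tz":-0.0005,"yaw":-0.1,"grip":-1},
  {"tx":0,"ty":0,"tz":-0.0005,"yaw":-0.2,"grip":-1},
  {"tx":0,"ty":0,"tz":-0.0005,"yaw":-0.3,"grip":-1},
  {"tx":0,"ty":0,"tz":-0.0005,"yaw":-0.4,"grip":-1},
  {"tx":0,"ty":0,"tz":-0.0005,"yaw":-0.5,"grip":-1},
  {"tx":0,"ty":0,"tz":-0.0005,"yaw":-0.6,"grip":-1},
  {"tx":0,"ty":0,"tz":-0.0005,"yaw":-0.7,"grip":-1},
])

```text
time: 17.75
tool_pos: [0.5692, -0.0372, 0.2222]
tool_rot: [-3.139, 0.002, -2.646]
contact_force: [-0.1, -0.6, 3.4]
opening: 0.0178
```

```bash
python3 -c "
from h import *
go(.569,-.037,.2222,3.997);print(robot.observe()['torque'])"
```

```text
t 17.75 pos [ 0.5692 -0.0372  0.2222] yaw -2.6457 q6 -2.266 F [-0.1 -0.6  3.4] open 0.0178
move tx 0.0001 ty 0.0003 tz -0.0000 yaw -0.3595 dist 0.000
[-0.092958   -0.02017614 -0.13305626]
```

Emit:
apply_moves([
  {"tx":0,"ty":0,"tz":0,"yaw":-0.06,"grip":-1},
  {"tx":0,"ty":0,"tz":0,"yaw":-0.12,"grip":-1},
  {"tx":0,"ty":0,"tz":0,"yaw":-0.18,"grip":-1},
])

```text
time: 18.12
tool_pos: [0.5693, -0.0373, 0.222]
tool_rot: [-3.139, 0.002, -2.467]
contact_force: [1.1, -2.0, 1.3]
opening: 0.0175
```

Emit:
apply_moves([
  {"tx":0,"ty":0,"tz":0,"yaw":-0.05,"grip":-1},
  {"tx":0,"ty":0,"tz":0,"yaw":-0.1,"grip":-1},
])

```text
time: 18.38
tool_pos: [0.5687, -0.037, 0.2213]
tool_rot: [-3.141, 0.0, -2.367]
contact_force: [-0.6, -0.2, -1.6]
opening: 0.018
```

Emit:
apply_moves([
  {"tx":0,"ty":0,"tz":0,"yaw":-0.05,"grip":-1},
  {"tx":0,"ty":0,"tz":0,"yaw":-0.05,"grip":-1},
])

```text
time: 18.62
tool_pos: [0.5683, -0.0367, 0.2208]
tool_rot: [3.141, -0.0, -2.319]
contact_force: [0.6, -0.0, -0.9]
opening: 0.018
```

```bash
python3 -c "
from h import *
go(.569,-.037,.2222,3.997);print(robot.observe()['torque'])"
```

```text
t 18.62 pos [ 0.5683 -0.0367  0.2208] yaw -2.3192 q6 -2.592 F [ 0.6 -0.  -0.9] open 0.018
move tx -0.0003 ty -0.0007 tz -0.0014 yaw -0.0330 dist 0.002
[0.06957956 0.02983857 0.0114586 ]
```

Support vanished near the entry angle: lugs are over the slots. Lower gently.

Emit:
apply_moves([
  {"tx":0,"ty":0,"tz":0.002,"yaw":-0.02,"grip":-1},
  {"tx":0,"ty":0,"tz":0.004,"yaw":-0.02,"grip":-1},
  {"tx":0,"ty":0,"tz":0.006,"yaw":-0.02,"grip":-1},
  {"tx":0,"ty":0,"tz":0.006,"yaw":-0.02,"grip":-1},
])

```text
time: 19.12
tool_pos: [0.5682, -0.0367, 0.2149]
tool_rot: [3.141, -0.0, -2.299]
contact_force: [-0.5, -0.4, -1.9]
opening: 0.0182
```

Emit:
apply_moves([
  {"tx":0,"ty":0,"tz":0.002,"yaw":0,"grip":-1},
  {"tx":0,"ty":0,"tz":0.004,"yaw":0,"grip":-1},
  {"tx":0,"ty":0,"tz":0.005,"yaw":0,"grip":-1},
  {"tx":0,"ty":0,"tz":0.005,"yaw":0,"grip":-1},
])

```text
time: 19.62
tool_pos: [0.5683, -0.0367, 0.2101]
tool_rot: [3.141, -0.0, -2.299]
contact_force: [0.3, 0.0, -2.1]
opening: 0.0181
```

Emit:
apply_moves([
  {"tx":0,"ty":0,"tz":0.001,"yaw":0,"grip":-1},
  {"tx":0,"ty":0,"tz":0.001,"yaw":0,"grip":-1},
])

```text
time: 19.88
tool_pos: [0.5684, -0.0367, 0.2093]
tool_rot: [-3.141, 0.0, -2.299]
contact_force: [-0.0, 0.5, -0.4]
opening: 0.0179
```

Emit:
apply_moves([
  {"tx":0,"ty":0,"tz":0.0008,"yaw":0,"grip":-1},
  {"tx":0,"ty":0,"tz":0.0008,"yaw":0,"grip":-1},
])

```text
time: 20.12
tool_pos: [0.5685, -0.0368, 0.209]
tool_rot: [-3.141, 0.0, -2.299]
contact_force: [-1.1, -0.5, 2.5]
opening: 0.0178
```

```bash
python3 -c "
from h import *
go(.569,-.037,.2082,3.997);print(robot.observe()['torque'])
im,d,c=snap('scene','s15');cv2.imwrite('pics/s15z.png',cv2.resize(im[120:240,230:370],None,fx=4.5,fy=4.5,interpolation=2)[:,:,::-1])"
```

```text
t 20.12 pos [ 0.5685 -0.0368  0.209 ] yaw -2.2987 q6 -2.613 F [-1.1 -0.5  2.5] open 0.0178
move tx -0.0002 ty -0.0005 tz 0.0008 yaw -0.0125 dist 0.001
[0.11612358 0.22839752 0.07531273]
```

View pics/s15z.png

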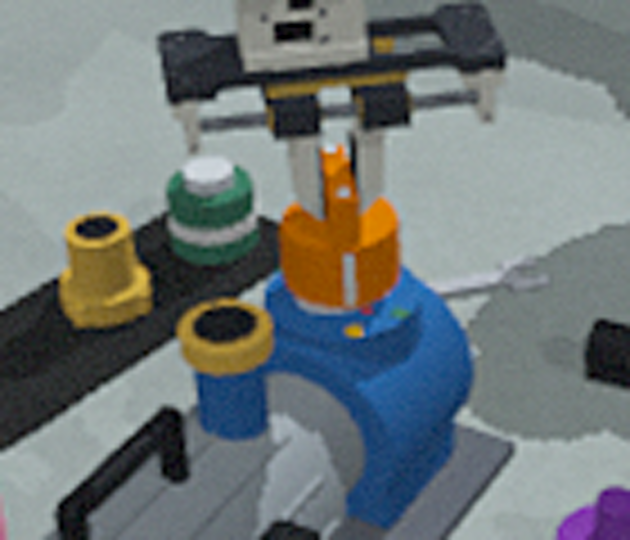

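The cap has dropped (stripe over the yellow mark at (330,353) zoom, level). Now screw forward following the 30 mm pitch, in the middle of the play.

Emit:
apply_moves([
  {"tx":0,"ty":0,"tz":-0.0012,"yaw":0.0,"grip":-1},
  {"tx":0,"ty":0,"tz":-0.0008,"yaw":0.1,"grip":-1},
  {"tx":0,"ty":0,"tz":-0.0003,"yaw":0.2,"grip":-1},
  {"tx":0,"ty":0,"tz":0.0002,"yaw":0.3,"grip":-1},
  {"tx":0,"ty":0,"tz":0.0007,"yaw":0.4,"grip":-1},
  {"tx":0,"ty":0,"tz":0.0012,"yaw":0.5,"grip":-1},
])

```text
time: 20.92
tool_pos: [0.5683, -0.0366, 0.2068]
tool_rot: [3.141, -0.0, -2.802]
contact_force: [-0.6, 0.3, -2.0]
opening: 0.0177
```

```bash
python3 -c "
from h import *
go(.5685,-.037,.2082,1.623);print(robot.observe()['torque'])"
```

```text
t 20.93 pos [ 0.5683 -0.0366  0.2068] yaw -2.8019 q6 -2.11 F [-0.6  0.3 -2. ] open 0.0177
move tx -0.0000 ty -0.0005 tz -0.0014 yaw 1.8582 dist 0.001
[ 0.19541708 -0.01447811 -0.04030806]
```

Emit:
apply_moves([
  {"tx":0,"ty":0,"tz":0.0002,"yaw":0.1,"grip":-1},
  {"tx":0,"ty":0,"tz":0.0007,"yaw":0.2,"grip":-1},
  {"tx":0,"ty":0,"tz":0.0012,"yaw":0.3,"grip":-1},
  {"tx":0,"ty":0,"tz":0.0016,"yaw":0.4,"grip":-1},
  {"tx":0,"ty":0,"tz":0.0021,"yaw":0.5,"grip":-1},
  {"tx":0,"ty":0,"tz":0.0026,"yaw":0.6,"grip":-1},
  {"tx":0,"ty":0,"tz":0.0031,"yaw":0.7,"grip":-1},
])

```text
time: 21.8
tool_pos: [0.5682, -0.0367, 0.2035]
tool_rot: [-3.142, -0.001, 2.781]
contact_force: [0.7, 0.3, -2.0]
opening: 0.0179
```

```bash
python3 -c "
from h import *
go(.5685,-.037,.2082,1.623);print(robot.observe()['torque'])
im,d,c=snap('scene','s16');cv2.imwrite('pics/s16z.png',cv2.resize(im[120:240,230:370],None,fx=4.5,fy=4.5,interpolation=2)[:,:,::-1])"
```

```text
t 21.8 pos [ 0.5682 -0.0367  0.2035] yaw 2.7812 q6 -1.41 F [ 0.7  0.3 -2. ] open 0.0179
move tx -0.0004 ty -0.0002 tz -0.0047 yaw 1.1582 dist 0.005
[ 0.03704228  0.02558634 -0.03793037]
```

View pics/s16z.png

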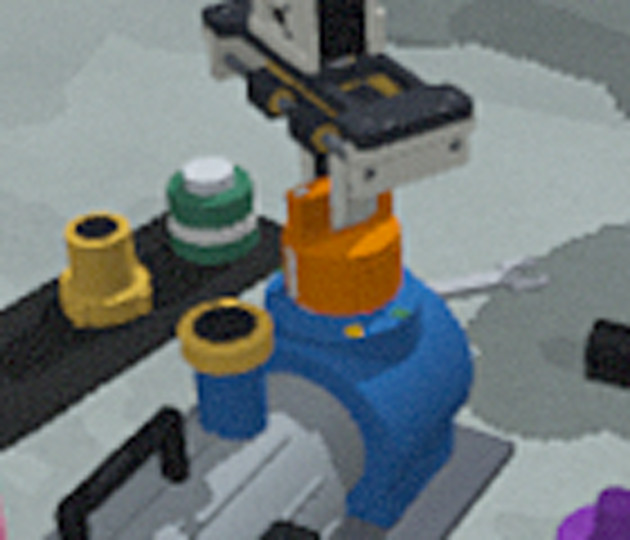

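Screwing down freely, level (only the cap's own weight felt). Continue.

Emit:
apply_moves([
  {"tx":0,"ty":0,"tz":0.0005,"yaw":0.1,"grip":-1},
  {"tx":0,"ty":0,"tz":0.0009,"yaw":0.2,"grip":-1},
  {"tx":0,"ty":0,"tz":0.0014,"yaw":0.3,"grip":-1},
  {"tx":0,"ty":0,"tz":0.0019,"yaw":0.4,"grip":-1},
  {"tx":0,"ty":0,"tz":0.0024,"yaw":0.5,"grip":-1},
  {"tx":0,"ty":0,"tz":0.0028,"yaw":0.6,"grip":-1},
  {"tx":0,"ty":0,"tz":0.0033,"yaw":0.7,"grip":-1},
])

```text
time: 22.72
tool_pos: [0.5683, -0.0367, 0.2004]
tool_rot: [-3.141, -0.0, 2.083]
contact_force: [-0.9, -0.6, -2.6]
opening: 0.0177
```

Emit:
apply_moves([
  {"tx":0,"ty":0,"tz":0.0004,"yaw":0.08,"grip":-1},
  {"tx":0,"ty":0,"tz":0.0008,"yaw":0.16,"grip":-1},
  {"tx":0,"ty":0,"tz":0.001,"yaw":0.24,"grip":-1},
  {"tx":0,"ty":0,"tz":0.001,"yaw":0.32,"grip":-1},
])

```text
time: 23.22
tool_pos: [0.5684, -0.0367, 0.1993]
tool_rot: [-3.141, -0.0, 1.764]
contact_force: [2.0, 0.4, -2.6]
opening: 0.0182
```

```bash
python3 -c "
from h import *
go(.5685,-.037,.199,1.623);print(robot.observe()['torque'])"
```

```text
t 23.23 pos [ 0.5684 -0.0367  0.1993] yaw 1.7635 q6 -0.392 F [ 2.   0.4 -2.6] open 0.0182
move tx -0.0003 ty 0.0001 tz 0.0003 yaw 0.1405 dist 0.000
[-0.03799766 -0.3030874   0.01069736]
```

Emit:
apply_moves([
  {"tx":0,"ty":0,"tz":0.0004,"yaw":0.05,"grip":-1},
  {"tx":0,"ty":0,"tz":0.0006,"yaw":0.1,"grip":-1},
  {"tx":0,"ty":0,"tz":0.0006,"yaw":0.14,"grip":-1},
  {"tx":0,"ty":0,"tz":0.0006,"yaw":0.14,"grip":-1},
])

```text
time: 23.72
tool_pos: [0.5688, -0.0368, 0.1988]
tool_rot: [3.141, 0.0, 1.626]
contact_force: [3.1, -1.1, -3.4]
opening: 0.0177
```

```bash
python3 -c "
from h import *
go(.5685,-.037,.199,1.623);print(robot.observe()['torque'])"
```

```text
t 23.73 pos [ 0.5688 -0.0368  0.1988] yaw 1.626 q6 -0.254 F [ 3.1 -1.1 -3.4] open 0.0177
move tx -0.0001 ty -0.0003 tz -0.0002 yaw 0.0030 dist 0.000
[-0.14662039 -0.50175863  0.02922166]
```

Emit:
apply_moves([
  {"tx":0,"ty":0,"tz":0,"yaw":0.02,"grip":-1},
  {"tx":0,"ty":0,"tz":0,"yaw":0.04,"grip":-1},
  {"tx":0,"ty":0,"tz":0,"yaw":0.04,"grip":-1},
])

```text
time: 24.1
tool_pos: [0.5691, -0.0369, 0.1989]
tool_rot: [3.14, 0.0, 1.585]
contact_force: [5.8, -1.6, -7.2]
opening: 0.0176
```

```bash
python3 -c "
from h import *
go(.5685,-.037,.199,1.623);print(robot.observe()['torque'])
im,d,c=snap('scene','s17');cv2.imwrite('pics/s17z.png',cv2.resize(im[120:240,230:370],None,fx=4.5,fy=4.5,interpolation=2)[:,:,::-1])"
```

```text
t 24.1 pos [ 0.5691 -0.0369  0.1989] yaw 1.5847 q6 -0.213 F [ 5.8 -1.6 -7.2] open 0.0176
move tx -0.0001 ty -0.0006 tz -0.0001 yaw -0.0383 dist 0.001
[-0.28048875 -1.10222708  0.23774129]
```

View pics/s17z.png

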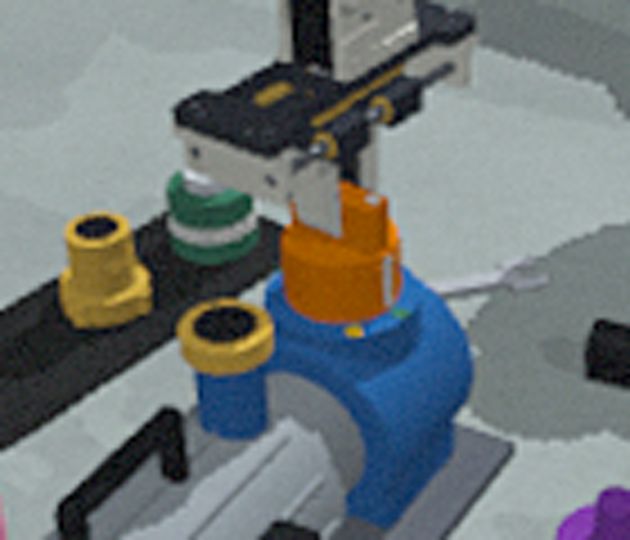

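Torque is rising (0.24 N m) at 138° – the dead stop. Ease back slightly and settle the cap onto the flange.

Emit:
apply_moves([
  {"tx":0,"ty":0,"tz":0.0005,"yaw":-0.03,"grip":-1},
  {"tx":0,"ty":0,"tz":0.0005,"yaw":-0.03,"grip":-1},
  {"tx":0,"ty":0,"tz":0.0005,"yaw":-0.03,"grip":-1},
])

```text
time: 24.52
tool_pos: [0.5687, -0.0369, 0.1989]
tool_rot: [3.141, 0.0, 1.614]
contact_force: [4.2, -0.9, -3.6]
opening: 0.0181
```

```bash
python3 -c "
from h import *
go(.5685,-.037,.199,1.623);print(robot.observe()['torque'])
im,d,c=snap('wrist','w17')"
```

```text
t 24.52 pos [ 0.5687 -0.0369  0.1989] yaw 1.6142 q6 -0.243 F [ 4.2 -0.9 -3.6] open 0.0181
move tx -0.0001 ty -0.0002 tz -0.0001 yaw -0.0088 dist 0.000
[-0.3009587  -0.96894373  0.13966366]
```

View pics/w17.png

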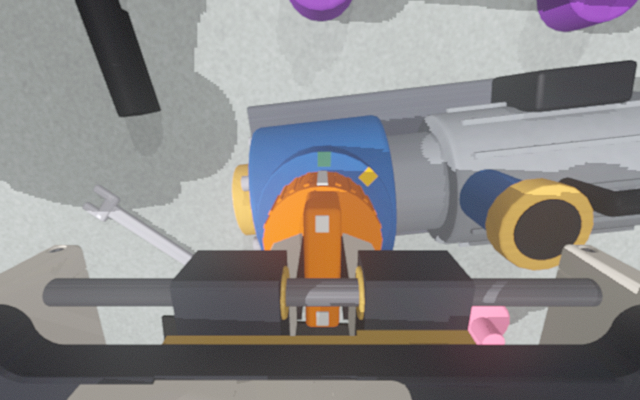

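Bar points at the green mark (row 160, col 323). There's a small sideways push of 4 N in +x; relax it by 1 mm.

Emit:
apply_moves([
  {"tx":0,"ty":0.001,"tz":0,"yaw":0,"grip":-1},
  {"tx":0,"ty":0.001,"tz":0,"yaw":0,"grip":-1},
])

```text
time: 24.82
tool_pos: [0.5689, -0.0368, 0.1988]
tool_rot: [-3.141, 0.0, 1.614]
contact_force: [2.4, -2.1, -2.0]
opening: 0.0174
```

```bash
python3 -c "
from h import *
go(.5685,-.037,.199,1.6);print(robot.observe()['torque'])"
```

```text
t 24.82 pos [ 0.5689 -0.0368  0.1988] yaw 1.6145 q6 -0.242 F [ 2.4 -2.1 -2. ] open 0.0174
move tx -0.0002 ty -0.0004 tz -0.0002 yaw 0.0145 dist 0.001
[-0.42553259 -0.18630863  0.0933149 ]
```

Emit:
apply_moves([
  {"tx":0,"ty":0.0004,"tz":0.0006,"yaw":0,"grip":-1},
  {"tx":0,"ty":0.0004,"tz":0.0006,"yaw":0.0,"grip":-1},
])

```text
time: 25.08
tool_pos: [0.569, -0.0368, 0.1987]
tool_rot: [-3.14, 0.0, 1.615]
contact_force: [-4.5, -1.6, 6.1]
opening: 0.018
```

```bash
python3 -c "
from h import *
go(.5685,-.037,.199,1.6);print(robot.observe()['torque'])"
```

```text
t 25.07 pos [ 0.569  -0.0368  0.1987] yaw 1.6145 q6 -0.242 F [-4.5 -1.6  6.1] open 0.018
move tx -0.0002 ty -0.0005 tz -0.0003 yaw 0.0145 dist 0.001
[-0.45598149  0.71223255  0.05276722]
```

Seated on the flange (TCP 0.1987 → foot 0.150). Nudge to the stop again, relieve the press, open, and rise.

Emit:
apply_moves([
  {"tx":0,"ty":0,"tz":-0.0005,"yaw":0.015,"grip":-1},
  {"tx":0,"ty":0,"tz":-0.0005,"yaw":0.025,"grip":-1},
  {"tx":0,"ty":0,"tz":-0.0005,"yaw":0.025,"grip":-1},
])

```text
time: 25.45
tool_pos: [0.5696, -0.0368, 0.1987]
tool_rot: [-3.141, 0.0, 1.589]
contact_force: [-2.9, -1.2, 4.5]
opening: 0.0176
```

```bash
python3 -c "
from h import *
go(.5685,-.037,.199,1.6);print(robot.observe()['torque'])"
```

```text
t 25.45 pos [ 0.5696 -0.0368  0.1987] yaw 1.5893 q6 -0.217 F [-2.9 -1.2  4.5] open 0.0176
move tx -0.0002 ty -0.0011 tz -0.0003 yaw -0.0107 dist 0.001
[-0.51973752  0.56014226  0.14061846]
```

Emit:
apply_moves([
  {"tx":0,"ty":0,"tz":-0.0003,"yaw":-0.01,"grip":-1},
  {"tx":0,"ty":0,"tz":-0.0003,"yaw":-0.01,"grip":-0.3},
  {"tx":0,"ty":0,"tz":-0.0003,"yaw":-0.01,"grip":-0.1},
  {"tx":0,"ty":0,"tz":-0.0003,"yaw":-0.01,"grip":-0.1},
  {"tx":0,"ty":0,"tz":-0.0003,"yaw":-0.01,"grip":-0.1},
  {"tx":0,"ty":0,"tz":-0.02,"yaw":-0.01,"grip":-0.1},
  {"tx":0,"ty":0,"tz":-0.05,"yaw":-0.01,"grip":-0.1},
  {"tx":0,"ty":0,"tz":-0.09,"yaw":-0.01,"grip":-0.1},
])

```text
time: 26.45
tool_pos: [0.5693, -0.0365, 0.2888]
tool_rot: [-3.14, -0.001, 1.6]
contact_force: [0.8, -0.2, -0.5]
opening: 0.0413
```

Emit:
apply_moves([
  {"tx":-0.04,"ty":0,"tz":-0.01,"yaw":0,"grip":0},
  {"tx":-0.08,"ty":0,"tz":-0.02,"yaw":0,"grip":0},
  {"tx":-0.08,"ty":0,"tz":-0.02,"yaw":0,"grip":0},
  {"tx":-0.08,"ty":0,"tz":-0.02,"yaw":0,"grip":0},
])

```text
time: 26.95
tool_pos: [0.5719, -0.1162, 0.3083]
tool_rot: [-3.141, -0.001, 1.599]
contact_force: [0.2, 0.6, -0.0]
opening: 0.0458
```

Run:
```python
from h import *
go(.5685,-.037,.199,1.6)
im,d,c=snap('wrist','w18')
P=cloud(c,d)
r=np.hypot(P[...,0]-.569,P[...,1]+.037)
m=(r<.045)&(P[...,2]>.212);p=P[m];print(len(p),cv2.minAreaRect(p[:,:2].astype(np.float32)),np.percentile(p[:,2],[5,50,95]))
A=np.c_[p[:,:2]-p[:,:2].mean(0),np.ones(len(p))];k=abs(p[:,2]-np.median(p[:,2]))<.004;print('slope',np.linalg.lstsq(A[k],p[k,2],rcond=None)[0])
m=(r<.034)&(P[...,2]>.18)&(P[...,2]<.2);p=P[m];print(len(p),np.linalg.lstsq(np.c_[p[:,:2]-p[:,:2].mean(0),np.ones(len(p))],p[:,2],rcond=None)[0])
im,d,c=snap('scene','s18');cv2.imwrite('pics/s18z.png',cv2.resize(im[120:340,200:500],None,fx=2.6,fy=2.6,interpolation=2)[:,:,::-1])
```

```text
t 26.95 pos [ 0.5719 -0.1162  0.3083] yaw 1.5992 q6 -0.361 F [ 0.2  0.6 -0. ] open 0.0458
move tx 0.0792 ty -0.0011 tz 0.1093 yaw -0.0008 dist 0.135
3119 ((0.5694772005081177, -0.03575786203145981), (0.01802920736372471, 0.06528440862894058), 1.2028666734695435) [0.22234704 0.22444923 0.46640567]
slope [-0.00041275 -0.00091357  0.22386596]
3229 [ 0.00037292 -0.00139902  0.19115408]
```

View pics/w18.png

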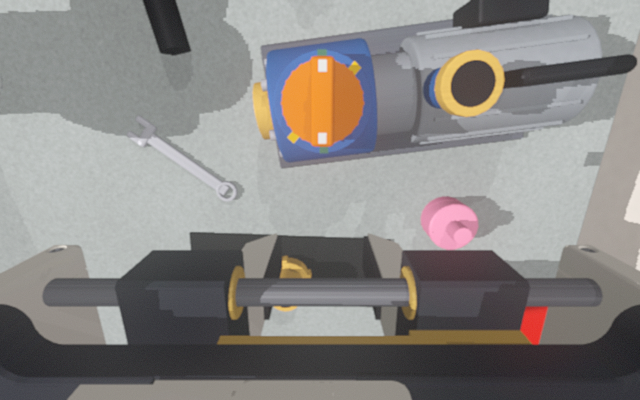

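View pics/s18z.png

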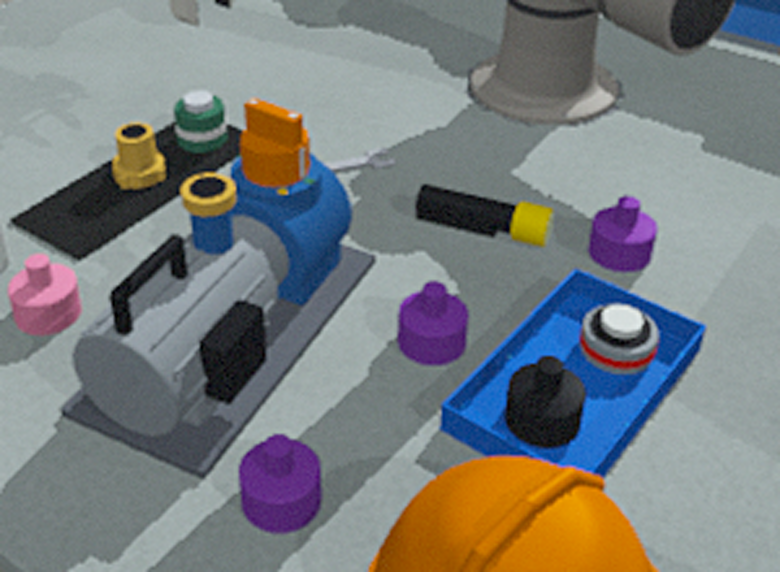

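The cap's bar lines up with the green marks (52 and 150, col 322). It is level, with its top at 0.224 m, and the cover stands in the tray. Handing in.

```bash
python3 -c "
from h import *
print(robot.hand_in())"
```

```text
the job is handed in; nothing more can be done
None
```

The job is done and handed in at about 27 s of robot time; the hand-in gave no verdict.

- **Cover:** I lifted the black dust cover straight off the neck and stood it upright in the empty half of the tray. It was still standing in the last scene picture.
- **Cap:** I gripped it by its bar and set it level on the crown about 60° clear of the yellow marks. Turned backward, it lost support near the entry angle and I lowered it about 12–13 mm into the slot. I then screwed it forward to the flange and the dead stop, and let go.

**Last checks:**
- The top of the cap is 0.224 m above the bench, so its foot is on the flange.
- The cap's slope is under 0.1°.
- The bar lies within about 2° of the home direction and on the green marks in the wrist picture.
- The gripper is clear of everything, and the other things look unmoved in the last pictures.

**What disagreed:**
- The top and wrist cameras differed by about 2 mm on where the neck and cap stand, and the scene camera by about 4–5 mm on the cover. I set the cap down at a point between the top and wrist readings.
- The drop was about 13 mm rather than 14 mm.
- At the first touch of the stop, forces reached about 6 N sideways and 7 N downward pull. I eased the turn back, shifted about 1 mm, seated the cap on the flange and turned it gently to the stop again.

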